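# Lock the drill chuck's taper in the rotary table

## Robot

A 6-joint arm with a two-finger parallel gripper is mounted at the origin on the work surface. World frame = base frame: x ahead of the robot, y to its left, z up, the work surface at z = 0. Lengths are in mm, angles in rad, forces in N, time in s.
With the tool pointing down it reaches from about 400 to 925 mm from the base axis. Payload 12.5 kg.
Tool frame: the origin (TCP) lies at the centre of the arm's flange, where the gripper is bolted on; the fingertips stand 190 mm ahead of it and the grasp point (between the pads) lies 171 mm ahead of it; z points along the fingers, y is the direction in which the jaws open and shut (so a half turn about z gives the same grasp; the last joint's range is limited). The gripper opens to 95 mm and grips with 3 to 60 N. Pads are 20 mm wide; open, the fingers measure 119 mm over their backs; the gripper's body (75 mm by 180 mm) begins 59 mm behind the grasp point.
Start: joints at [1.042, 0.491, 1.559, -0, 1.092, -0.106], TCP at [256.424, 569.975, 404.761] pointing down, gripper open.
Joint ranges: [-3.1, 3.1], [-0.84, 2.19], [0.05, 2.79], [-1.13, 4.28], [0.06, 2.93], [-2.69, 2.69]. Speed limits (rad/s): [2.22, 2.22, 2.79, 3.14, 3.14, 3.14].

## Interface

Orientations are given as [roll, pitch, yaw] about the fixed x, y, z axes, in that order (R = Rz(yaw) Ry(pitch) Rx(roll)).
In Python, from cell import env gives the robot as it stands.
- The arm moves only by the shell command python3 -m pendant 'ROWS'. ROWS is JSON, a list of rows, each an object of numbers: "x", "y", "z": the shift along the tool's x, y, z in units of 150 mm (1.0 is 150 mm); "rx", "ry", "rz": the turn, a rotation vector about the tool's x, y, z in units of 45 degrees (1.0 is 45 degrees); "jaw": the opening, from 0 (shut) to 1 (fully open). In form: [{"x": .., "y": .., "z": .., "rx": .., "ry": .., "rz": .., "jaw": ..}, ...]. A call has 1 to 10 rows; each row is the pose to reach, as a shift and turn from the pose commanded when the call began, along the tool's axes at that moment; what a row does not reach only later rows make up. A row lasts 1/8 s, in which the tool goes at most 62.5 mm and 10.7 degrees, less where a joint would pass 70% of its speed; a pose out of reach is approached as far as the arm can. A call with a number of a shift or a turn outside -1 to 1 is refused whole. A call with a gripper value outside its range is refused whole. The fingers move at their own pace and stop on an object; the grip force is fixed at half the most. Time passes only in rows, so rows that repeat a pose let the fingers close. It gives the time, the measured TCP pose, the force and the opening at its end, in the units of the state.
- env.state(): the state, without advancing time (a new reading comes with each control period).
- env.read_camera(name): name is "scene" or "top" or "wrist"; returns a dict with "img" (400x640x3 uint8, red, green, blue), "fx", "fy", "cx", "cy" (pixels), "D" ([k1, k2, p1, p2, k3] as OpenCV has them; the pictures are not rectified), "rvec" (rotation vector, rad) and "tvec" (3), from world to camera coordinates, as OpenCV has them. Camera axes: x right, y down, z forward; pixel columns grow to the right and rows downward; lengths in mm; the calibration is good to about 2 mm. A picture is of the moment at which its call begins. There is no depth.
- env.job_done(): hands the job in, once; it reports no verdict.
The state is a dict: "t": time; "joints": joint angles; "qvel": joint speeds; "tau": joint torques, N m; "eef_pos": TCP position; "tcp_rot": TCP orientation; "ft_force": force on the tool from outside, world axes, zero at the start; "moment": the same for the moment, N m; "opening": opening from 0.0 (shut) to 1.0 (fully open).
Only numpy, scipy, OpenCV 4.12 (cv2) and the standard library are available. Lean on these libraries where they do the work, as an engineer would, in place of code of your own. Each camera call takes 0.05 s, during which the arm holds its last target.

## Task

Lift the drill chuck out of the rack, set its taper shank gently upright in the proud steel bush at the middle of the rotary table and let go of it. Then take the white-nosed tapper and tap or press with it on the chuck's flat nose until the taper has locked, that is until a firm push on the nose no longer drives it deeper: drive it only with the tapper, not with the gripper, and never hit it hard. Stand the tapper upright on the bench again, and leave everything else where it is.

Things in the scene. Friction and masses are not known exactly. Their poses are not given: they have to be found in the camera images.
- chuck_mid (a point): Drill chuck hanging by its flange in a rack hole: tall, dark, flat-topped. Point on its axis, z up along it. From here: flat nose (24 mm wide) 22 mm above; dark cylinder 34 mm in diameter from 22 above to 27 below, top 6 mm bevelled; flange 40 mm in diameter, 27 to 33 mm below; taper shank below it, diameter 28 narrowing evenly to 20 mm at the tip, 88 mm below. About 0.4 kg.
- rack: Fixed aluminium rack, 70 mm (its x) by 235 mm (its y), 65 mm high; origin at the centre of its underside. Three 30 mm holes in a row along its y, at -75, 0 and +75 mm; the chuck is in any of them, two other holders in the rest. The chuck is free to grip with the fingers on the rack's x sides.
- rotary: Fixed grey rotary table; origin at the centre of its underside, on the bore axis. Base 150 by 150 mm, 45 mm high; on it a steel disc 130 mm in diameter, its face 75 mm above the origin; low lugs on its y sides and a handwheel on its +x side out to 137 mm, at most 52 mm high.
- bush_mouth (a point): Centre of the mouth of the dark steel taper bush in the middle of the disc, z up; moves down with the bush. Mouth 27 mm in diameter (38 mm outside); the bore narrows evenly to 20 mm at 50 mm deep. The chuck's shank fits it and stops with chuck_mid about 40 mm above this mouth, the flange some 7 mm clear of the bush.
- bush (a joint): How far the bush has been driven down from its start (24 mm proud of the disc), in m. Stiff: a push of about 10 to 12 N on the chuck's nose drives bush and chuck down together; they stay where they are left. At a depth that differs each time, 4 to 22 mm, the taper binds solid and the force rises at once: it is locked when a push of about 18 N no longer moves it. Over 35 N damages it.
- tapper_grip (a point): Tapper standing upright on the bench: white nylon nose 40 mm in diameter and 30 mm high, flat underneath; above it a steel stem 22 mm in diameter up to 96 mm, then a knob 28 mm in diameter, 105 mm high in all. This point is on the stem's axis, 60 mm above the flat underside, z up. About 0.4 kg.
- centre: Bystander in the rack: holder with a 24 mm thick pointed head. Origin on its axis, 55 mm below the rack's top face.
- shellarbor: Bystander in the rack: holder with a low wide head 46 mm in diameter, 20 mm high. Origin 55 mm below the rack's top face.
- bearing: Bystander: steel bearing ring, 52 mm in diameter, 15 mm high, lying on the bench; origin under its centre.
- wrench: Bystander: steel spanner 160 mm long, lying on the bench along its own x.
- filter: Bystander: white filter canister, 72 mm in diameter, 85 mm high; origin under its centre.
- carton: Bystander: cardboard carton 110 by 150 by 70 mm; origin under its centre.
- pulley: Bystander: aluminium belt pulley 90 mm in diameter, 22 mm high, lying flat; origin under its centre.
Things that resemble listed ones, but are neither listed nor needed, are in the scene too. Leave any purple look-alike of the part that bears chuck_mid alone. Leave any yellow look-alike of the part that bears tapper_grip alone.

How it is judged:
By the outcome, as a careful person would: the job done as asked, in the order asked, and still so for the second after the job is handed in, with the robot touching nothing.
It also fails if it takes over 64 s, if anything falls off the work surface, if the arm or the gripper's body presses on something with over 40 N, if the wrist force passes 120 N, or if a joint passes its speed limit or range.

## Working session

There is one attempt and no reset: what is moved stays moved. The work goes in short steps, Python scripts to look and compute and a shell command to move; the robot and the scene stay as the last step left them, time stands still between calls to the robot, and variables do not carry over. Pictures are saved under pics/ and viewed, and the job is handed in when it is done.

```bash
ls; mkdir -p pics; python3 - <<'E'
from cell import env
import cv2
s=env.state();print({k:s[k] for k in('t','eef_pos','tcp_rot','ft_force','opening')})
for n in('scene','top','wrist'):
    c=env.read_camera(n);cv2.imwrite(f'pics/{n}0.png',c['img'][:,:,::-1]);print(n,c['fx'],c['cx'],c['cy'],c['D'],c['rvec'],c['tvec'])
E
```

```text
pics
{'t': 0.0, 'eef_pos': array([256.40623126, 569.94257678, 404.14164889]), 'tcp_rot': array([-3.14043292e+00, -1.46831526e-04,  2.71876170e+00]), 'ft_force': array([0.17273264, 0.28244102, 0.05350629]), 'opening': 0.9990525571161113}
scene 454.0887693797531 318.9171530712234 206.34634342122143 [-0.0590702  0.         0.         0.         0.       ] [ 2.2009829   1.48571116 -0.42407751] [-175.40703541 -394.73522437 1667.12083392]
top 384.4885654128616 324.1869315329193 193.65370475177352 [0.00096152 0.         0.         0.         0.        ] [ 2.13151786 -2.13799909  0.20775475] [-12.61676314 559.36098323 921.5416067 ]
wrist 294.6766300219181 319.5617778274051 195.62106198314518 [-0.05234197  0.          0.          0.          0.        ] [-2.45247124 -1.58679656 -0.20345883] [-624.8721922   -28.03218083  389.21390884]
```

View pics/scene0.png

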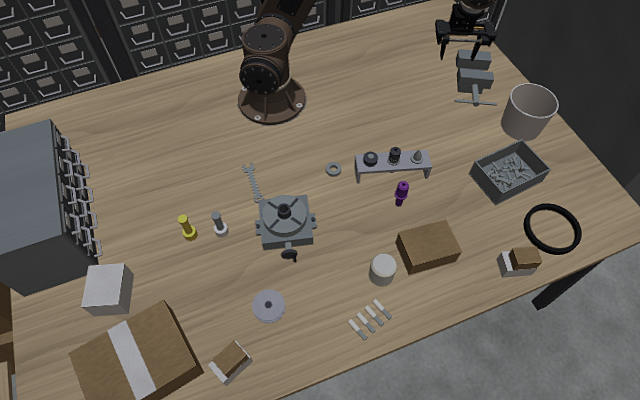

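View pics/top0.png

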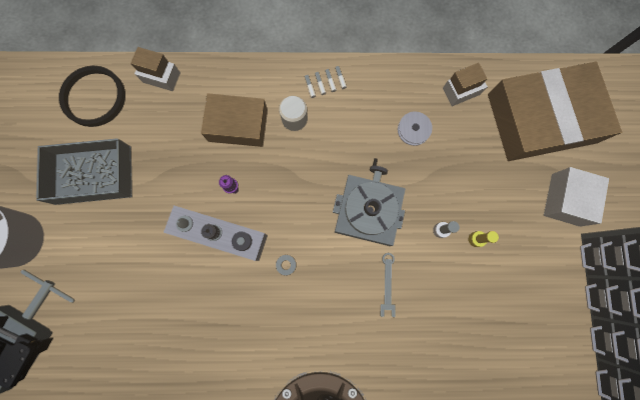

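View pics/wrist0.png

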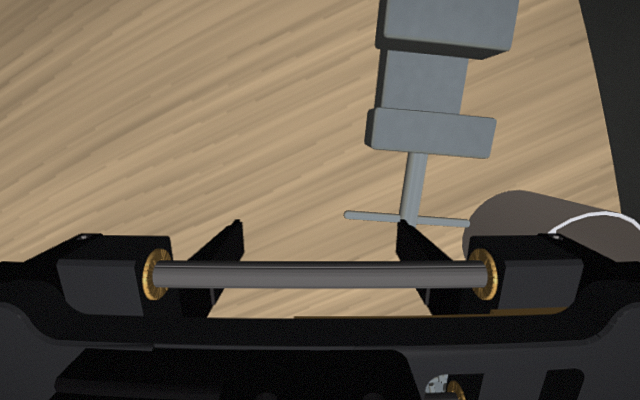

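The top view shows the rack from (165,210) to (267,245). The dark chuck is in its middle hole at about (210,231). The bush is at (372,207) and the white-nosed tapper at (447,229). The purple (229,184) and yellow (485,238) look-alikes are well apart from them. Next I'll measure these.

```bash
cat > h.py <<'E'
import numpy as np,cv2
from cell import env
def cam(n): return env.read_camera(n)
def K(c): return np.array([[c['fx'],0,c['cx']],[0,c['fy'],c['cy']],[0,0,1.]])
def ray(c,p):
    u=cv2.undistortPoints(np.array([[p]],float),K(c),np.array(c['D'],float)).ravel()
    R=cv2.Rodrigues(np.array(c['rvec'],float))[0]; t=np.array(c['tvec'],float).ravel()
    return -R.T@t, R.T@np.array([u[0],u[1],1.])
def onz(c,p,z):
    o,d=ray(c,p); return o+d*(z-o[2])/d[2]
def tri(c1,p1,c2,p2):
    o1,d1=ray(c1,p1);o2,d2=ray(c2,p2)
    A=np.c_[d1,-d2];s=np.linalg.lstsq(A,o2-o1,rcond=None)[0]
    a=o1+s[0]*d1;b=o2+s[1]*d2;return (a+b)/2,np.linalg.norm(a-b)
def proj(c,P):
    return cv2.projectPoints(np.array([P],float),np.array(c['rvec'],float),np.array(c['tvec'],float),K(c),np.array(c['D'],float))[0].ravel()
def crop(c,x0,y0,x1,y1,f,name):
    cv2.imwrite(name,cv2.resize(c['img'][y0:y1,x0:x1,::-1],None,fx=f,fy=f,interpolation=cv2.INTER_CUBIC))
E
python3 - <<'E'
from h import *
t=cam('top');s=cam('scene')
np.save('pics/top.npy',t,allow_pickle=True);np.save('pics/scene.npy',s,allow_pickle=True)
a=cv2.resize(t['img'][195:270,155:275,::-1],None,fx=6,fy=6,interpolation=cv2.INTER_CUBIC)
cv2.imwrite('pics/t_rack.png',a)
crop(t,325,150,505,260,4.4,'pics/t_rot.png')
crop(s,170,140,330,270,4.5,'pics/s_rot.png')
crop(s,320,135,440,215,6,'pics/s_rack.png')
E
```

```text
(no output)
```

View pics/t_rack.png

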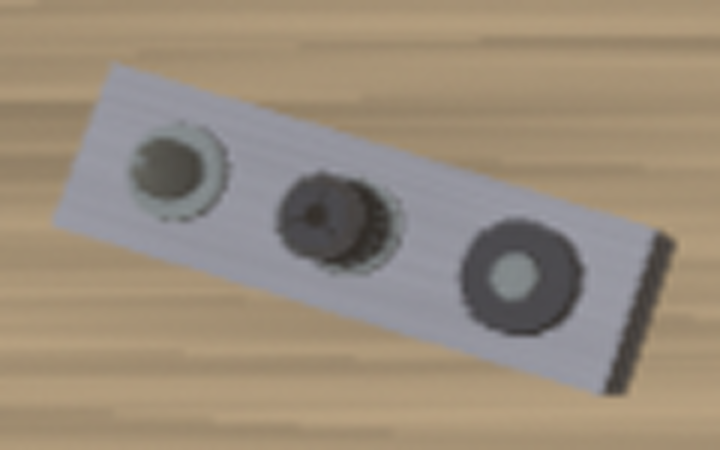

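View pics/t_rot.png

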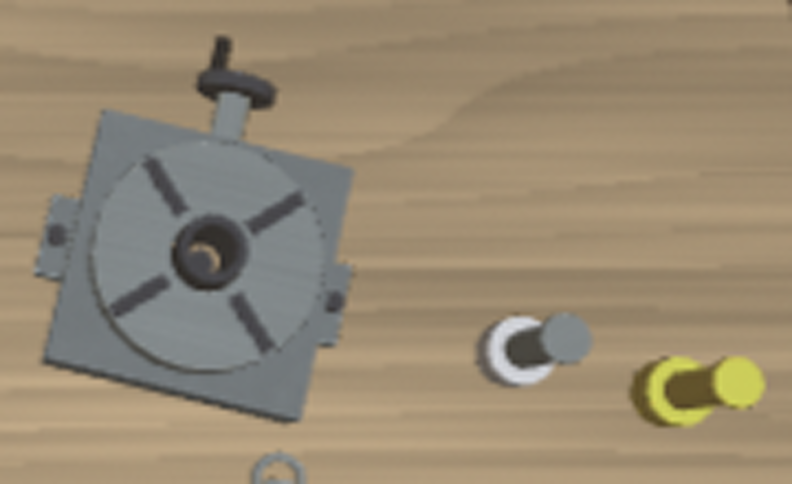

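View pics/s_rot.png

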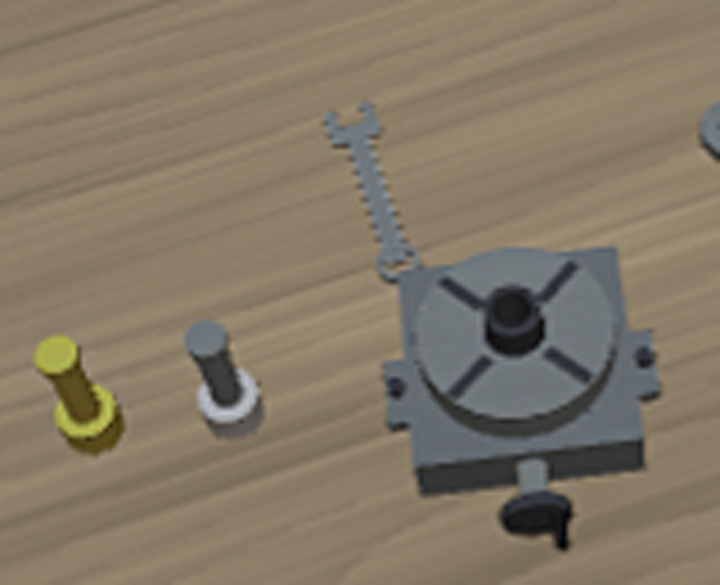

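View pics/s_rack.png

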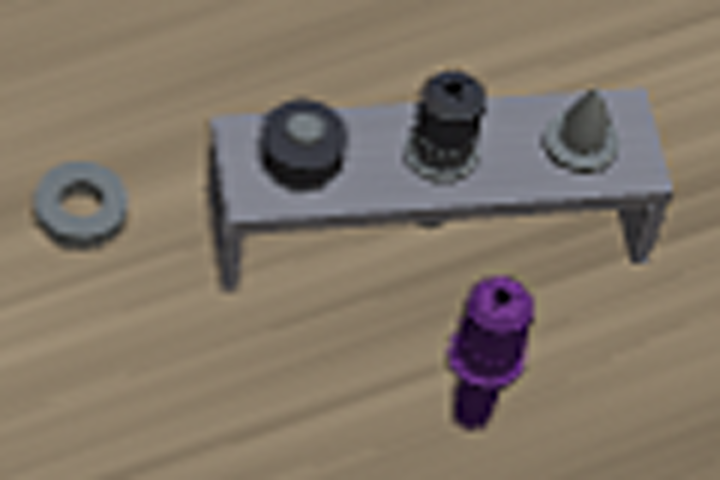

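The chuck is in the middle hole between the shell arbor and the centre. I'll convert the points by plane and by triangulation.

```bash
python3 - <<'E'
from h import *
t=np.load('pics/top.npy',allow_pickle=True).item();s=np.load('pics/scene.npy',allow_pickle=True).item()
def P(x,y,f,x0,y0): return ((x+.5)/f-.5+x0,(y+.5)/f-.5+y0)
it={'nose':(P(317,215,6,155,195),P(454,88,6,320,135),120),
'bush':(P(211,249,4.4,325,150),P(514,303,4.5,170,140),99),
'tap':(P(567,338,4.4,325,150),P(208,340,4.5,170,140),105)}
for k,(a,b,z) in it.items():
    print(k,a,b,onz(t,a,z).round(1),onz(s,b,z).round(1),[np.round(v,1) for v in tri(t,a,s,b)])
# tapper nose underside/top in top
print('tapnose z30',onz(t,P(519,348,4.4,325,150),30).round(1))
# dark mask for bush & nose
g=t['img'].max(2)
print('campos',ray(t,(0,0))[0].round(0),ray(s,(0,0))[0].round(0))
rk=[onz(t,P(x,y,6,155,195),65)[:2] for x,y in[(113,62),(657,230),(605,395),(55,220)]]
rk=np.array(rk);print('rack',rk.round(1),rk.mean(0).round(1),[np.linalg.norm(rk[i]-rk[i-1]).round(0) for i in range(4)])
v=rk[0]-rk[1]+rk[3]-rk[2];print('long ang',np.arctan2(v[1],v[0]))
fl=[onz(t,P(x,y,6,155,195),71)[:2].round(1) for x,y in[(360,225)]];print('flange',fl)
d=[onz(t,P(x,y,4.4,325,150),45)[:2] for x,y in[(105,110),(353,168),(298,420),(43,360)]];d=np.array(d);print('base',d.round(1),d.mean(0))
v=d[0]-d[1];print(np.arctan2(v[1],v[0]),np.linalg.norm(v))
print('disc',onz(t,P(208,254,4.4,325,150),75).round(1))
E
```

```text
nose (207.41666666666666, 230.41666666666666) (395.25, 149.25) [461.5 254.9 120. ] [461.2 256.6 120. ] [array([461.7, 255.4, 120.7]), np.float64(1.5)]
bush (372.5681818181818, 206.20454545454544) (283.8333333333333, 206.94444444444446) [ 519.8 -129.    99. ] [ 516.1 -126.9   99. ] [array([ 519.2, -128. ,  104.3]), np.float64(0.6)]
tap (453.47727272727275, 226.4318181818182) (215.83333333333334, 215.16666666666669) [ 470.4 -318.   105. ] [ 473.  -316.4  105. ] [array([ 471. , -317.6,  103. ]), np.float64(2.4)]
tapnose z30 [ 471.6 -316.2   30. ]
campos [3.870e+02 1.000e+00 1.006e+03] [1189. -284. 1213.]
rack [[529.1 357. ]
 [459.6 132.9]
 [393.7 152.1]
 [464.5 376.2]] [461.7 254.5] [np.float64(67.0), np.float64(235.0), np.float64(69.0), np.float64(235.0)]
long ang 1.2674925672234068
flange [array([461.6, 251.5])]
base [[ 609.8  -77. ]
 [ 575.1 -220.7]
 [ 430.  -183.4]
 [ 464.3  -39.5]] [ 519.82386436 -130.12351283]
1.333971886159692 147.82800170153962
disc [ 520.6 -130.7   75. ]
```

Checks agree. The chuck axis is at about (461.6, 255), with nose z at 120.7 against 120 expected. The bush is at about (519.5, -129.5) and the tapper at about (471, -317). The rack sides come out at 235 by 68. Next is a helper that works out the move.

```bash
cat >> h.py <<'E'
from scipy.spatial.transform import Rotation as Ro
def st():
    s=env.state();print('t',round(s['t'],2),'p',np.round(s['eef_pos'],1),'rot',np.round(s['tcp_rot'],4),'F',np.round(s['ft_force'],1),'open',round(s['opening'],3),'q',np.round(s['joints'],2));return s
def go(x,y,z,yaw):
    s=st();R=Ro.from_euler('xyz',s['tcp_rot']);T=Ro.from_euler('xyz',[np.pi,0,yaw])
    d=R.inv().apply(np.array([x,y,z])-s['eef_pos']);r=(R.inv()*T).as_rotvec()
    print('move units',np.round(d/150,4),'turn units',np.round(r/(np.pi/4),4),'rows>=',np.linalg.norm(d)/62.5,np.degrees(np.linalg.norm(r))/10.7)
E
python3 - <<'E'
from h import *
# yaw psi: jaw dir = psi-pi/2
for a in(-.303,2.838): print(a+np.pi/2); go(461.6,255,365,a+np.pi/2)
E
```

```text
1.2677963267948966
t 0.25 p [256.4 570.  404.5] rot [-3.1411 -0.      2.7188] F [-0.2 -0.3  0.2] open 0.999 q [ 1.04  0.49  1.56 -0.    1.09 -0.11]
move units [-2.109  -1.3536  0.2637] turn units [-5.0000e-04  4.0000e-04  1.8475e+00] rows>= 6.047730442973593 7.7700048172560034
4.408796326794897
t 0.25 p [256.4 570.  404.5] rot [-3.1411 -0.      2.7188] F [-0.2 -0.3  0.2] open 0.999 q [ 1.04  0.49  1.56 -0.    1.09 -0.11]
move units [-2.109  -1.3536  0.2637] turn units [-4.0000e-04 -5.0000e-04 -2.1517e+00] rows>= 6.047730442973593 9.049252223557415
```

```bash
python3 -m pendant '[{"x":-1,"y":-0.65,"z":0.13,"rz":0.92,"jaw":1},{"x":-1,"y":-0.65,"z":0.13,"rz":0.92,"jaw":1},{"x":-1,"y":-0.65,"z":0.13,"rz":0.92,"jaw":1},{"x":-1,"y":-0.65,"z":0.13,"rz":0.92,"jaw":1},{"x":-1,"y":-0.65,"z":0.13,"rz":0.92,"jaw":1}]'
python3 -c "
from h import *
go(461.6,255,365,1.268)"
```

```text
t 0.25 p [256.4 570.  404.5] rot [-3.1411 -0.      2.7188] F [-0.2 -0.3  0.2] open 0.999 q [ 1.04  0.49  1.56 -0.    1.09 -0.11]
move units [-2.109  -1.3536  0.2637] turn units [-5.0000e-04  4.0000e-04  1.8473e+00] rows>= 6.047730442973593 7.7689141991007invalid input
```

```bash
python3 -m pendant '[{"x":-0.98,"y":-0.65,"z":0.13,"rx":0,"ry":0,"rz":0.92,"jaw":1},{"x":-0.98,"y":-0.65,"z":0.13,"rx":0,"ry":0,"rz":0.92,"jaw":1},{"x":-0.98,"y":-0.65,"z":0.13,"rx":0,"ry":0,"rz":0.92,"jaw":1},{"x":-0.98,"y":-0.65,"z":0.13,"rx":0,"ry":0,"rz":0.92,"jaw":1},{"x":-0.98,"y":-0.65,"z":0.13,"rx":0,"ry":0,"rz":0.92,"jaw":1}]'; echo
python3 -c "
from h import *
go(461.6,255,365,1.268)"
```

```text
t: 0.88
eef_pos: [350.8, 420.4, 385.3]
tcp_rot: [3.141, -0.0, 1.996]
ft_force: [0.4, 0.1, -0.3]
opening: 1.001

t 0.88 p [350.8 420.4 385.3] rot [ 3.1414e+00 -1.0000e-04  1.9963e+00] F [ 0.4  0.1 -0.3] open 1.001 q [0.75 0.4  1.77 0.   0.97 0.33]
move units [-1.3093  0.2175  0.1354] turn units [ 1.000e-04 -2.000e-04  9.273e-01] rows>= 3.2018166623187034 3.8998650910877464
```

```bash
python3 -m pendant '[{"x":-0.98,"y":0.17,"z":0.13,"rx":0,"ry":0,"rz":0.927,"jaw":1},{"x":-0.98,"y":0.17,"z":0.13,"rx":0,"ry":0,"rz":0.927,"jaw":1},{"x":-0.98,"y":0.17,"z":0.13,"rx":0,"ry":0,"rz":0.927,"jaw":1},{"x":-0.98,"y":0.17,"z":0.13,"rx":0,"ry":0,"rz":0.927,"jaw":1},{"x":-0.98,"y":0.17,"z":0.13,"rx":0,"ry":0,"rz":0.927,"jaw":1}]'; echo
python3 -c "
from h import *
go(461.6,255,300,1.268)"
```

```text
t: 1.5
eef_pos: [434.3, 297.7, 365.7]
tcp_rot: [-3.142, -0.0, 1.273]
ft_force: [-0.5, -0.7, 0.5]
opening: 0.999

t 1.5 p [434.3 297.7 365.7] rot [-3.1416e+00 -1.0000e-04  1.2729e+00] F [-0.5 -0.7  0.5] open 0.999 q [0.48 0.4  1.85 0.   0.9  0.77]
move units [-0.2188  0.2573  0.4379] turn units [-0.     -0.0001  0.0062] rows>= 1.3272980221903177 0.02625246798508141
```

```bash
python3 -m pendant '[{"x":-0.219,"y":0.257,"z":0,"rx":0,"ry":0,"rz":0.006,"jaw":1},{"x":-0.219,"y":0.257,"z":0,"rx":0,"ry":0,"rz":0.006,"jaw":1},{"x":-0.219,"y":0.257,"z":0,"rx":0,"ry":0,"rz":0.006,"jaw":1}]'; echo
python3 -c "
from h import *
go(461.6,255,272,1.268)
c=cam('wrist');cv2.imwrite('pics/w1.png',c['img'][:,:,::-1])
for P in([461.6,255,120],[461.6,255,71],[519.5,-129.5,99]): print(proj(c,P))"
```

```text
t: 1.88
eef_pos: [461.0, 255.2, 365.8]
tcp_rot: [-3.141, -0.0, 1.268]
ft_force: [-0.3, -0.0, -0.8]
opening: 1.001

t 1.88 p [461.  255.2 365.8] rot [-3.1415e+00 -2.0000e-04  1.2675e+00] F [-0.3 -0.  -0.8] open 1.001 q [0.38 0.4  1.84 0.   0.9  0.68]
move units [-0.      0.004   0.6251] turn units [-0.0002 -0.0002 -0.0006] rows>= 1.5001899618232752 0.0028718513940664383
[320.91674968 210.30188737]
[320.76529814 195.01346715]
[456.38050833 471.65993436]
```

View pics/w1.png

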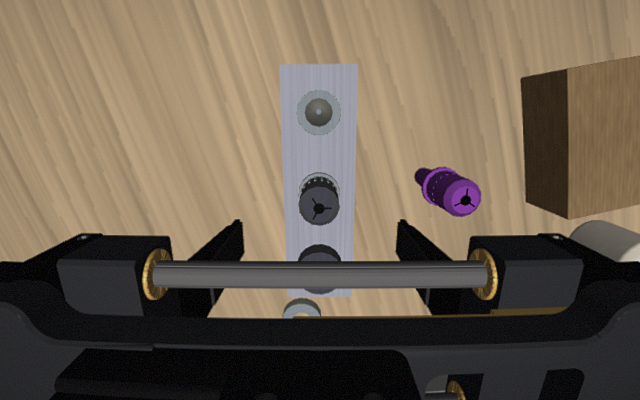

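The chuck sits between the fingers, with its nose centre at (319,208) against a predicted (321,210). That agrees to within 2 mm. Descending to grip.

```bash
python3 -c "
from h import *
c=cam('wrist');print(onz(c,(319,208),120))"
python3 -m pendant '[{"x":0,"y":0,"z":0.3,"rx":0,"ry":0,"rz":0,"jaw":1},{"x":0,"y":0,"z":0.5,"rx":0,"ry":0,"rz":0,"jaw":1},{"x":0,"y":0,"z":0.62,"rx":0,"ry":0,"rz":0,"jaw":1},{"x":0,"y":0,"z":0.62,"rx":0,"ry":0,"rz":0,"jaw":1}]'; echo
```

```text
[460.56473945 257.49464894 120.        ]
t: 2.48
eef_pos: [460.9, 255.2, 271.8]
tcp_rot: [-3.14, 0.001, 1.266]
ft_force: [-0.1, 0.6, 0.2]
opening: 0.998
```

```bash
python3 -m pendant '[{"x":0,"y":0,"z":0,"rx":0,"ry":0,"rz":0,"jaw":0.25},{"x":0,"y":0,"z":0,"rx":0,"ry":0,"rz":0,"jaw":0.25},{"x":0,"y":0,"z":0,"rx":0,"ry":0,"rz":0,"jaw":0.25},{"x":0,"y":0,"z":0,"rx":0,"ry":0,"rz":0,"jaw":0.25},{"x":0,"y":0,"z":0,"rx":0,"ry":0,"rz":0,"jaw":0.25},{"x":0,"y":0,"z":0,"rx":0,"ry":0,"rz":0,"jaw":0.25}]'; echo
```

```text
t: 3.22
eef_pos: [461.4, 254.5, 272.8]
tcp_rot: [3.142, -0.0, 1.263]
ft_force: [-0.5, 0.5, 0.4]
opening: 0.425
```

```bash
python3 -m pendant '[{"x":0,"y":0,"z":0,"rx":0,"ry":0,"rz":0,"jaw":0.1},{"x":0,"y":0,"z":0,"rx":0,"ry":0,"rz":0,"jaw":0.1},{"x":0,"y":0,"z":0,"rx":0,"ry":0,"rz":0,"jaw":0.1},{"x":0,"y":0,"z":0,"rx":0,"ry":0,"rz":0,"jaw":0.1}]'; echo
```

```text
t: 3.72
eef_pos: [461.2, 254.5, 272.7]
tcp_rot: [-3.141, 0.0, 1.263]
ft_force: [-2.8, 1.3, 1.6]
opening: 0.35
```

```bash
python3 -m pendant '[{"x":0,"y":0,"z":-0.1,"rx":0,"ry":0,"rz":0,"jaw":0.1},{"x":0,"y":0,"z":-0.3,"rx":0,"ry":0,"rz":0,"jaw":0.1},{"x":0,"y":0,"z":-0.6,"rx":0,"ry":0,"rz":0,"jaw":0.1},{"x":0,"y":0,"z":-0.85,"rx":0,"ry":0,"rz":0,"jaw":0.1},{"x":0,"y":0,"z":-0.93,"rx":0,"ry":0,"rz":0,"jaw":0.1},{"x":0,"y":0,"z":-0.93,"rx":0,"ry":0,"rz":0,"jaw":0.1}]'; echo
python3 -c "
from h import *
go(519.5,-129.5,412,1.266)
c=cam('scene');crop(c,300,80,460,200,5,'pics/s2.png')"
```

```text
t: 4.47
eef_pos: [461.2, 254.4, 412.3]
tcp_rot: [3.141, -0.001, 1.263]
ft_force: [-0.1, -0.5, -4.9]
opening: 0.348

t 4.47 p [461.2 254.4 412.3] rot [ 3.1410e+00 -5.0000e-04  1.2634e+00] F [-0.1 -0.5 -4.9] open 0.348 q [0.38 0.34 1.79 0.   1.01 0.69]
move units [-2.3219e+00  1.1448e+00  1.6000e-03] turn units [ 0.0008 -0.0007 -0.0033] rows>= 6.213067804292517 0.014443467051852489
```

View pics/s2.png

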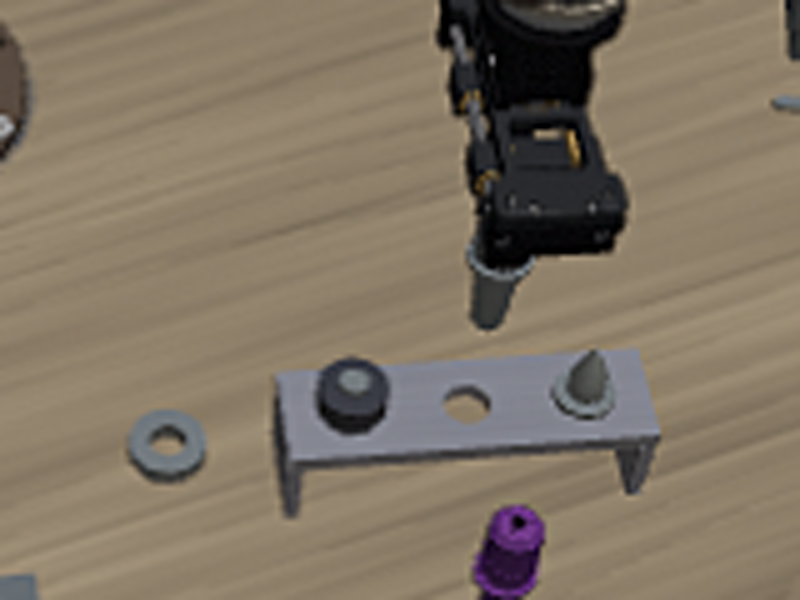

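The chuck is up and upright, its weight shows about 4.9 N, and the neighbours haven't moved. Carrying it to the bush.

```bash
python3 -m pendant '[{"x":-0.94,"y":0.47,"z":0,"rx":0,"ry":0,"rz":0,"jaw":0.1},{"x":-0.94,"y":0.47,"z":0,"rx":0,"ry":0,"rz":0,"jaw":0.1},{"x":-0.94,"y":0.47,"z":0,"rx":0,"ry":0,"rz":0,"jaw":0.1}]'; echo
python3 -m pendant '[{"x":-0.94,"y":0.47,"z":0,"rx":0,"ry":0,"rz":0,"jaw":0.1},{"x":-0.94,"y":0.47,"z":0,"rx":0,"ry":0,"rz":0,"jaw":0.1},{"x":-0.94,"y":0.47,"z":0,"rx":0,"ry":0,"rz":0,"jaw":0.1}]'; echo
python3 -c "
from h import *
go(519.5,-129.5,412,1.266)"
```

```text
t: 4.9
eef_pos: [486.1, 96.5, 410.5]
tcp_rot: [-3.139, 0.001, 1.262]
ft_force: [0.4, -0.4, -4.2]
opening: 0.351

t: 5.28
eef_pos: [510.6, -59.7, 410.4]
tcp_rot: [-3.139, 0.0, 1.261]
ft_force: [-0.0, -0.2, -3.7]
opening: 0.35

t 5.28 p [510.6 -59.7 410.4] rot [-3.1390e+00  3.0000e-04  1.2614e+00] F [-0.  -0.2 -3.7] open 0.35 q [-0.24  0.33  1.82 -0.    1.    0.06]
move units [-0.4255  0.198  -0.011 ] turn units [-0.0033  0.0004 -0.0059] rows>= 1.1267586624334924 0.02851801200994697
```

```bash
python3 -m pendant '[{"x":-0.42,"y":0.19,"z":0,"rx":0,"ry":0,"rz":0,"jaw":0.1},{"x":-0.42,"y":0.19,"z":0,"rx":0,"ry":0,"rz":0,"jaw":0.1},{"x":-0.42,"y":0.19,"z":0,"rx":0,"ry":0,"rz":0,"jaw":0.1},{"x":-0.42,"y":0.19,"z":0,"rx":0,"ry":0,"rz":0,"jaw":0.1}]'; echo
python3 -c "
from h import *
go(519.5,-129.5,412,1.266)
c=cam('scene');np.save('pics/s3.npy',c,allow_pickle=True);crop(c,240,130,340,240,5.4,'pics/s3.png')
c=cam('top');np.save('pics/t3.npy',c,allow_pickle=True);crop(c,300,140,440,260,5,'pics/t3.png')
c=cam('wrist');np.save('pics/w3.npy',c,allow_pickle=True);crop(c,0,0,640,400,1,'pics/w3.png')
"
```

```text
t: 5.78
eef_pos: [518.5, -124.6, 411.6]
tcp_rot: [-3.14, -0.0, 1.264]
ft_force: [0.4, 0.4, -3.6]
opening: 0.351

t 5.78 p [ 518.5 -124.6  411.6] rot [-3.1402e+00 -3.0000e-04  1.2644e+00] F [ 0.4  0.4 -3.6] open 0.351 q [-0.36  0.35  1.77  0.    1.02 -0.05]
move units [-0.0292  0.0163 -0.0029] turn units [-0.0018 -0.0004 -0.002 ] rows>= 0.0806246805282906 0.011348400632447466
```

View pics/s3.png

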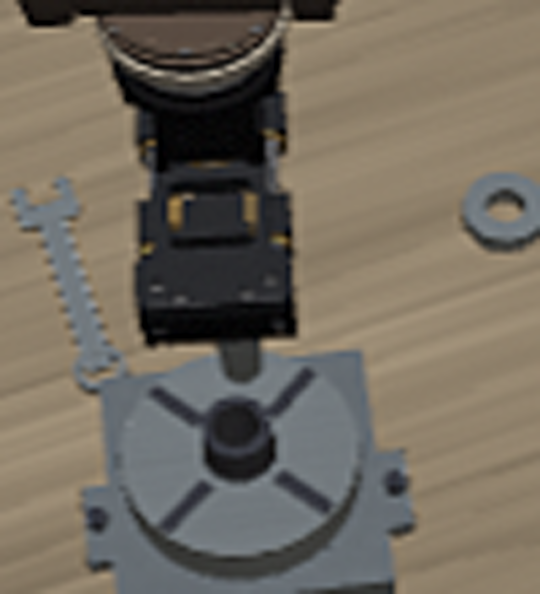

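View pics/t3.png

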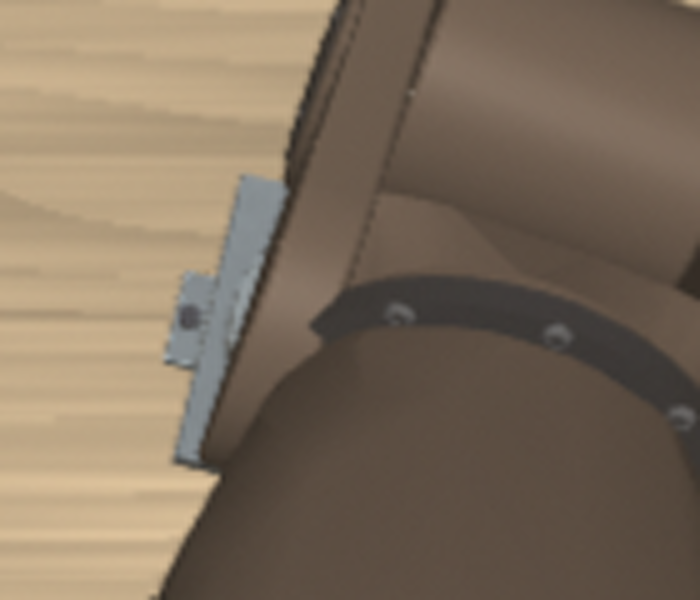

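View pics/w3.png

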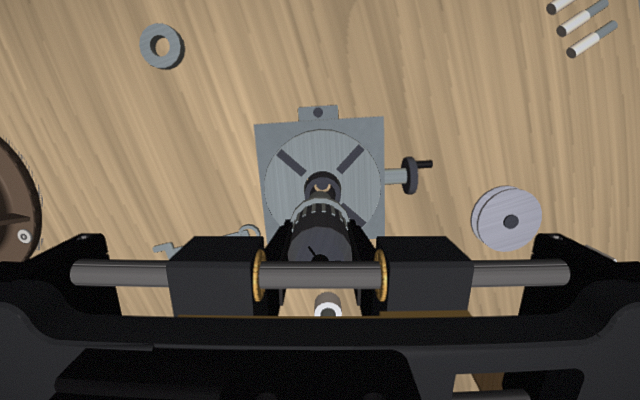

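```bash
python3 -c "
from h import *
c=np.load('pics/w3.npy',allow_pickle=True).item()
crop(c,255,120,385,270,4,'pics/w3z.png')
p=np.array([518.5,-124.6,411.6]);R=Ro.from_euler('xyz',[-3.1402,-.0003,1.2644])
for o in([0,0,151.5],[5,0,151.5],[-5,0,151.5],[0,0,206],[0,0,261.5],[5,0,261.5]): print(o,proj(c,p+R.apply(o)))
print('bush',proj(c,[519.5,-129.5,99]))
"
```

```text
[0, 0, 151.5] [319.9556079 267.4430318]
[5, 0, 151.5] [319.97111588 258.24718724]
[-5, 0, 151.5] [319.94035085 276.45878104]
[0, 0, 206] [319.88147536 227.99963836]
[0, 0, 261.5] [319.83749282 204.72048906]
[5, 0, 261.5] [319.84566937 199.07316695]
bush [322.59972377 194.85223336]
```

View pics/w3z.png

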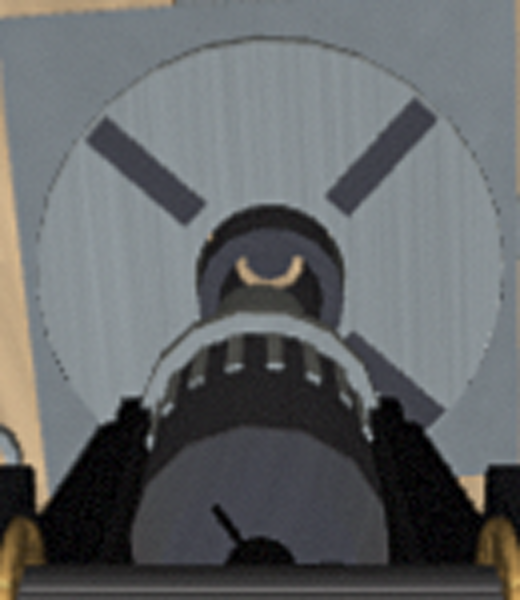

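```bash
python3 -c "
from h import *
s=np.load('pics/s3.npy',allow_pickle=True).item()
w=np.load('pics/w3.npy',allow_pickle=True).item()
p=np.array([518.5,-124.6,411.6]);R=Ro.from_euler('xyz',[-3.1402,-.0003,1.2644])
a=np.linspace(0,6.283,73)
for o in(0,3,5):
  print(o,'scene tip, mid',proj(s,p+R.apply([o,0,261.5])),proj(s,p+R.apply([o,0,245])))
  for nm,r,z in(('tip',10,261.5),('flB',20,206.5),('flT',20,200.5),('body',17,157.5),('nose',12,151.5)):
    q=np.array([proj(w,p+R.apply([o+r*np.cos(t),r*np.sin(t),z])) for t in a]);q=(q-[255,120])*4+1.5;print('  ',nm,'top y',q[:,1].min().round(),'x',q[:,0].min().round(),q[:,0].max().round())
print('bush scene',proj(s,[519.5,-129.5,99]))
for P in([519.5,-129.5],[520.5,-131],[519.5,-127.5]):
  for r in (19,13.5):
    q=np.array([proj(w,[P[0]+r*np.cos(t),P[1]+r*np.sin(t),99]) for t in a]);q=(q-[255,120])*4+1.5;print('bush',P,r,q.min(0).round(),q.max(0).round())
"
```

```text
0 scene tip, mid [283.66019353 197.65416324] [283.24102231 194.42589981]
   tip top y 295.0 x 214.0 308.0
   flB top y 318.0 x 142.0 380.0
   flT top y 328.0 x 139.0 383.0
   body top y 445.0 x 129.0 394.0
   nose top y 502.0 x 164.0 358.0
3 scene tip, mid [284.73741718 197.58291017] [284.33037516 194.35405709]
   tip top y 281.0 x 214.0 308.0
   flB top y 300.0 x 142.0 380.0
   flT top y 310.0 x 138.0 384.0
   body top y 422.0 x 128.0 394.0
   nose top y 479.0 x 164.0 359.0
5 scene tip, mid [285.45550079 197.53541657] [285.05654372 194.30617177]
   tip top y 272.0 x 214.0 308.0
   flB top y 288.0 x 142.0 381.0
   flT top y 297.0 x 138.0 384.0
   body top y 407.0 x 128.0 395.0
   nose top y 463.0 x 163.0 359.0
bush scene [283.38756317 208.16332575]
bush [519.5, -129.5] 19 [198. 228.] [346. 371.]
bush [519.5, -129.5] 13.5 [219. 249.] [325. 351.]
bush [520.5, -131] 19 [203. 232.] [351. 376.]
bush [520.5, -131] 13.5 [225. 254.] [330. 355.]
bush [519.5, -127.5] 19 [195. 221.] [344. 364.]
bush [519.5, -127.5] 13.5 [217. 242.] [322. 344.]
```

```bash
python3 -c "
from h import *
go(519,-131.2,375,1.266)"
```

```text
t 5.92 p [ 518.6 -124.6  412.2] rot [-3.1414e+00 -1.0000e-04  1.2649e+00] F [-1.4  0.8 -3.4] open 0.349 q [-0.36  0.35  1.77  0.    1.02 -0.05]
move units [-0.0412  0.0161  0.2477] turn units [-0.0002 -0.0002 -0.0014] rows>= 0.6038107195003318 0.0059101822386658405
```

```bash
python3 -m pendant '[{"x":-0.041,"y":0.016,"z":0.1,"rx":0,"ry":0,"rz":0,"jaw":0.1},{"x":-0.041,"y":0.016,"z":0.2,"rx":0,"ry":0,"rz":0,"jaw":0.1},{"x":-0.041,"y":0.016,"z":0.24,"rx":0,"ry":0,"rz":0,"jaw":0.1},{"x":-0.041,"y":0.016,"z":0.24,"rx":0,"ry":0,"rz":0,"jaw":0.1}]'; echo
python3 -c "
from h import *
go(519,-131.2,330,1.266)
c=cam('scene');np.save('pics/s4.npy',c,allow_pickle=True);crop(c,240,150,340,250,6,'pics/s4.png')
c=cam('wrist');np.save('pics/w4.npy',c,allow_pickle=True);crop(c,255,120,385,270,4,'pics/w4.png')
"
```

```text
t: 6.42
eef_pos: [519.0, -132.2, 375.5]
tcp_rot: [-3.14, -0.0, 1.263]
ft_force: [0.6, 0.3, -3.1]
opening: 0.351

t 6.42 p [ 519.  -132.2  375.5] rot [-3.1404e+00 -2.0000e-04  1.2634e+00] F [ 0.6  0.3 -3.1] open 0.351 q [-0.37  0.4   1.81  0.    0.93 -0.07]
move units [ 0.0062 -0.0019  0.3036] turn units [-0.0015 -0.0002 -0.0033] rows>= 0.7288298160650408 0.015401955611951157
```

View pics/s4.png

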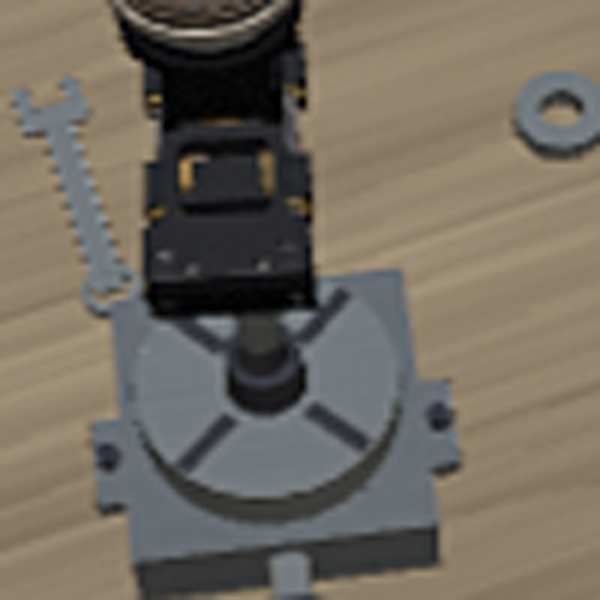

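View pics/w4.png

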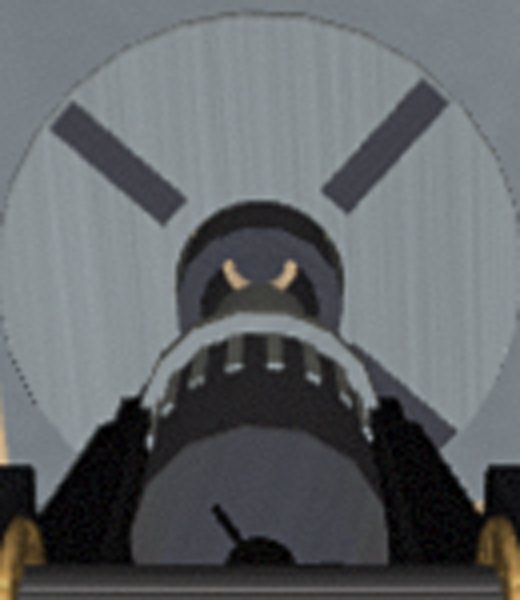

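```bash
python3 -c "
from h import *
s=np.load('pics/s4.npy',allow_pickle=True).item()
w=np.load('pics/w4.npy',allow_pickle=True).item()
a=np.linspace(0,6.283,73)
for P in([519.5,-129.5],[519.5,-128.5],[519.5,-130.5]):
    q=np.array([proj(w,[P[0]+19*np.cos(t),P[1]+19*np.sin(t),99]) for t in a]);q=(q-[255,120])*4+1.5;print('bush',P,q.min(0).round(),q.max(0).round())
print(proj(s,[519.5,-129.5,99]),proj(s,[519.5,-129.5,113]), 'bush meas x',240+266.5/6-.5,'tip',240+262.5/6-.5)
"
```

```text
bush [519.5, -129.5] [176. 227.] [345. 390.]
bush [519.5, -128.5] [175. 223.] [344. 386.]
bush [519.5, -130.5] [178. 231.] [346. 394.]
[283.38756317 208.16332575] [283.04215758 205.60834309] bush meas x 283.9166666666667 tip 283.25
```

```bash
python3 -m pendant '[{"x":0.005,"y":0,"z":0.08,"rx":0,"ry":0,"rz":0,"jaw":0.1},{"x":0.005,"y":0,"z":0.16,"rx":0,"ry":0,"rz":0,"jaw":0.1},{"x":0.005,"y":0,"z":0.22,"rx":0,"ry":0,"rz":0,"jaw":0.1},{"x":0.005,"y":0,"z":0.27,"rx":0,"ry":0,"rz":0,"jaw":0.1},{"x":0.005,"y":0,"z":0.3,"rx":0,"ry":0,"rz":0,"jaw":0.1},{"x":0.005,"y":0,"z":0.3,"rx":0,"ry":0,"rz":0,"jaw":0.1}]'; echo
python3 -c "
from h import *
go(519,-131.2,316,1.266);print(env.state()['moment'])"
```

```text
t: 7.28
eef_pos: [519.3, -131.5, 331.0]
tcp_rot: [-3.141, -0.0, 1.263]
ft_force: [1.1, 0.1, -4.1]
opening: 0.352

t 7.28 p [ 519.3 -131.5  331. ] rot [-3.1412e+00 -1.0000e-04  1.2634e+00] F [ 1.1  0.1 -4.1] open 0.352 q [-0.37  0.46  1.86  0.    0.83 -0.06]
move units [ 0.0013 -0.0021  0.0999] turn units [-0.0004 -0.0001 -0.0033] rows>= 0.23988389020806225 0.014115183180410447
[-0.12387765  0.1338479   0.01146143]
```

Now inside the bore with no side load. Continuing down in small steps.

```bash
python3 -m pendant '[{"x":0,"y":0,"z":0.03,"rx":0,"ry":0,"rz":0,"jaw":0.1},{"x":0,"y":0,"z":0.06,"rx":0,"ry":0,"rz":0,"jaw":0.1},{"x":0,"y":0,"z":0.09,"rx":0,"ry":0,"rz":0,"jaw":0.1},{"x":0,"y":0,"z":0.09,"rx":0,"ry":0,"rz":0,"jaw":0.1}]'; echo
python3 -c "
from h import *
st();c=cam('scene');np.save('pics/s5.npy',c,allow_pickle=True);crop(c,240,150,340,250,6,'pics/s5.png')"
```

```text
t: 7.78
eef_pos: [519.2, -131.6, 317.4]
tcp_rot: [-3.141, 0.0, 1.263]
ft_force: [-1.0, -2.1, -4.4]
opening: 0.353

t 7.78 p [ 519.2 -131.6  317.4] rot [-3.1412e+00  1.0000e-04  1.2635e+00] F [-1.  -2.1 -4.4] open 0.353 q [-0.37  0.48  1.87 -0.    0.79 -0.06]
```

View pics/s5.png

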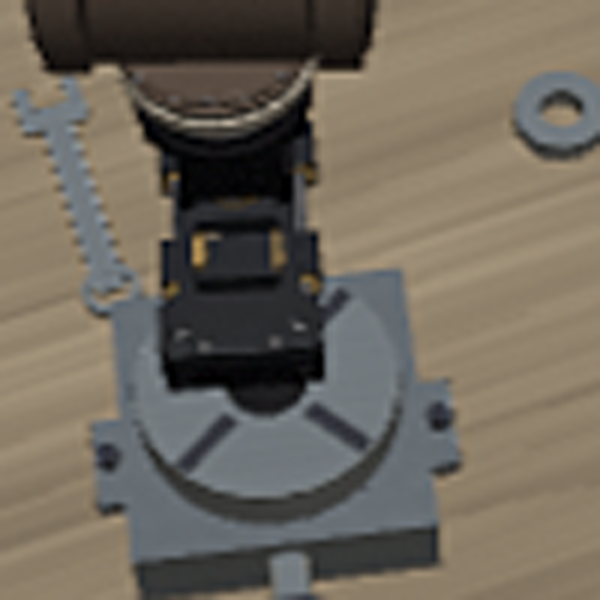

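```bash
python3 -m pendant '[{"x":-0.004,"y":0,"z":0.005,"rx":0,"ry":0,"rz":0,"jaw":0.1},{"x":-0.004,"y":0,"z":0.01,"rx":0,"ry":0,"rz":0,"jaw":0.1},{"x":-0.004,"y":0,"z":0.012,"rx":0,"ry":0,"rz":0,"jaw":0.1}]'; echo
python3 -m pendant '[{"x":0,"y":0,"z":0.005,"rx":0,"ry":0,"rz":0,"jaw":0.1},{"x":0,"y":0,"z":0.006,"rx":0,"ry":0,"rz":0,"jaw":0.1}]'; echo
```

```text
t: 8.2
eef_pos: [519.0, -132.0, 315.9]
tcp_rot: [3.142, -0.0, 1.263]
ft_force: [-0.1, 0.0, -3.8]
opening: 0.35

t: 8.45
eef_pos: [519.0, -132.0, 315.0]
tcp_rot: [3.142, -0.0, 1.263]
ft_force: [0.3, -1.0, -2.8]
opening: 0.348
```

```bash
python3 -m pendant '[{"x":0,"y":0,"z":0.005,"rx":0,"ry":0,"rz":0,"jaw":0.1},{"x":0,"y":0,"z":0.005,"rx":0,"ry":0,"rz":0,"jaw":0.1}]'; echo
python3 -m pendant '[{"x":0,"y":0,"z":0.004,"rx":0,"ry":0,"rz":0,"jaw":0.1},{"x":0,"y":0,"z":0.004,"rx":0,"ry":0,"rz":0,"jaw":0.1}]'; echo
```

```text
t: 8.7
eef_pos: [519.0, -132.0, 314.2]
tcp_rot: [-3.142, -0.0, 1.263]
ft_force: [-0.0, -0.7, -4.2]
opening: 0.348

t: 8.95
eef_pos: [519.0, -132.0, 313.7]
tcp_rot: [3.142, -0.0, 1.263]
ft_force: [-1.3, -0.0, -1.2]
opening: 0.347
```

```bash
python3 -m pendant '[{"x":0,"y":0,"z":0.003,"rx":0,"ry":0,"rz":0,"jaw":0.1},{"x":0,"y":0,"z":0.003,"rx":0,"ry":0,"rz":0,"jaw":0.1}]'; echo
```

```text
t: 9.2
eef_pos: [519.0, -132.0, 313.5]
tcp_rot: [3.141, -0.0, 1.264]
ft_force: [-2.7, 0.7, 4.1]
opening: 0.35
```

The force went from -4 to +4 N at TCP z = 313.5, and seating was expected at 313.5, so the chuck is seated. Releasing.

```bash
python3 -m pendant '[{"x":0,"y":0,"z":0,"rx":0,"ry":0,"rz":0,"jaw":0.5},{"x":0,"y":0,"z":0,"rx":0,"ry":0,"rz":0,"jaw":0.9},{"x":0,"y":0,"z":0,"rx":0,"ry":0,"rz":0,"jaw":0.9},{"x":0,"y":0,"z":0,"rx":0,"ry":0,"rz":0,"jaw":0.9},{"x":0,"y":0,"z":0,"rx":0,"ry":0,"rz":0,"jaw":0.9},{"x":0,"y":0,"z":0,"rx":0,"ry":0,"rz":0,"jaw":0.9},{"x":0,"y":0,"z":0,"rx":0,"ry":0,"rz":0,"jaw":0.9}]'; echo
python3 -m pendant '[{"x":0,"y":0,"z":-0.1,"rx":0,"ry":0,"rz":0,"jaw":0.9},{"x":0,"y":0,"z":-0.3,"rx":0,"ry":0,"rz":0,"jaw":0.9},{"x":0,"y":0,"z":-0.6,"rx":0,"ry":0,"rz":0,"jaw":0.9},{"x":0,"y":0,"z":-0.6,"rx":0,"ry":0,"rz":0,"jaw":0.9}]'; echo
python3 -c "
from h import *
st();c=cam('scene');np.save('pics/s6.npy',c,allow_pickle=True);crop(c,240,150,340,250,6,'pics/s6.png')
c=cam('wrist');np.save('pics/w6.npy',c,allow_pickle=True);crop(c,0,0,640,400,1,'pics/w6.png')"
```

```text
t: 10.07
eef_pos: [519.0, -132.0, 313.2]
tcp_rot: [3.142, -0.0, 1.263]
ft_force: [-0.2, -0.0, 0.4]
opening: 0.896

t: 10.58
eef_pos: [519.1, -132.0, 407.1]
tcp_rot: [3.135, 0.0, 1.264]
ft_force: [-0.6, 0.0, -0.9]
opening: 0.9

t 10.57 p [ 519.1 -132.   407.1] rot [3.1351e+00 3.0000e-04 1.2636e+00] F [-0.6  0.  -0.9] open 0.9 q [-0.37  0.36  1.78  0.    1.   -0.07]
```

View pics/s6.png

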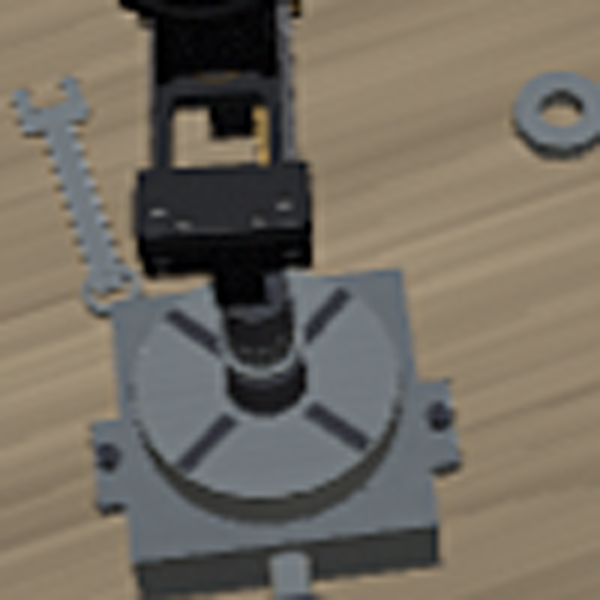

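View pics/w6.png

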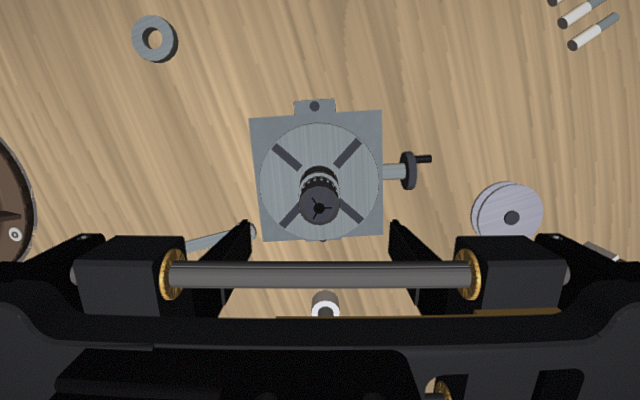

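The chuck stands upright in the bush and the rest is undisturbed; the nose centre is at (319,208) in the wrist view. Going to the tapper.

```bash
python3 -c "
from h import *
w=np.load('pics/w6.npy',allow_pickle=True).item();print('nose',onz(w,(319,207.5),161)); t=np.load('pics/top.npy',allow_pickle=True).item();print('yellow',onz(t,(492.5,236.5),105))
go(471,-317.3,370,1.266)"
```

```text
nose [ 519.62733641 -129.24830528  161.        ]
yellow [ 446.42075936 -408.67785839  105.        ]
t 10.68 p [ 518.7 -131.9  403.9] rot [ 3.1404 -0.      1.2634] F [ 0.2 -0.2 -0.2] open 0.896 q [-0.37  0.36  1.78  0.    1.   -0.07]
move units [-1.2743  0.0703  0.2261] turn units [ 0.0016 -0.     -0.0033] rows>= 3.1105951735476487 0.015225973915627137
```

```bash
python3 -m pendant '[{"x":-0.98,"y":0.05,"z":0,"rx":0,"ry":0,"rz":0,"jaw":1},{"x":-0.98,"y":0.05,"z":0,"rx":0,"ry":0,"rz":0,"jaw":1},{"x":-0.98,"y":0.05,"z":0,"rx":0,"ry":0,"rz":0,"jaw":1},{"x":-0.98,"y":0.05,"z":0,"rx":0,"ry":0,"rz":0,"jaw":1}]'; echo
python3 -m pendant '[{"x":-0.28,"y":0.02,"z":0.2,"rx":0,"ry":0,"rz":0,"jaw":1},{"x":-0.28,"y":0.02,"z":0.2,"rx":0,"ry":0,"rz":0,"jaw":1},{"x":-0.28,"y":0.02,"z":0.2,"rx":0,"ry":0,"rz":0,"jaw":1}]'; echo
python3 -c "
from h import *
go(471,-317.3,233,1.266)
c=cam('wrist');np.save('pics/w7.npy',c,allow_pickle=True);crop(c,0,0,640,400,1,'pics/w7.png')
for z in(105,30,0):print(proj(c,[471,-317.3,z]))"
```

```text
t: 11.18
eef_pos: [481.2, -275.7, 402.1]
tcp_rot: [-3.14, -0.001, 1.261]
ft_force: [0.3, 0.0, 0.3]
opening: 1.002

t: 11.55
eef_pos: [472.2, -314.4, 373.0]
tcp_rot: [-3.141, -0.001, 1.264]
ft_force: [-0.1, -0.7, 0.9]
opening: 1.001

t 11.55 p [ 472.2 -314.4  373. ] rot [-3.1408e+00 -7.0000e-04  1.2638e+00] F [-0.1 -0.7  0.9] open 1.001 q [-0.7   0.44  1.74  0.    0.96 -0.4 ]
move units [-0.0213 -0.0011  0.9336] turn units [-0.0011 -0.0009 -0.0028] rows>= 2.241211378521864 0.013073495926159823
[320.06578914 206.25874815]
[320.10095369 187.14116989]
[320.11100455 181.65373316]
```

View pics/w7.png

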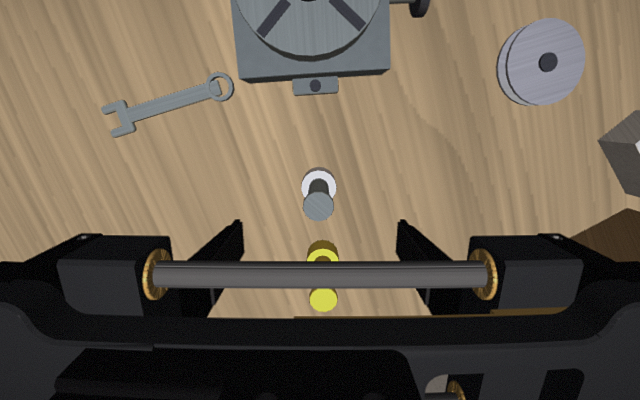

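The tapper knob is at (319,206) against a predicted (320,206). Descending onto it.

```bash
python3 -m pendant '[{"x":-0.015,"y":0,"z":0.3,"rx":0,"ry":0,"rz":0,"jaw":1},{"x":-0.015,"y":0,"z":0.6,"rx":0,"ry":0,"rz":0,"jaw":1},{"x":-0.015,"y":0,"z":0.85,"rx":0,"ry":0,"rz":0,"jaw":1},{"x":-0.015,"y":0,"z":0.93,"rx":0,"ry":0,"rz":0,"jaw":1},{"x":-0.015,"y":0,"z":0.93,"rx":0,"ry":0,"rz":0,"jaw":1}]'; echo
python3 -c "
from h import *
go(471,-317.3,233,1.266)"
```

```text
t: 12.22
eef_pos: [471.6, -317.1, 234.1]
tcp_rot: [-3.142, -0.0, 1.264]
ft_force: [0.2, 0.2, 0.0]
opening: 0.997

t 12.22 p [ 471.6 -317.1  234.1] rot [-3.1415e+00 -2.0000e-04  1.2642e+00] F [0.2 0.2 0. ] open 0.997 q [-0.71  0.64  1.85  0.    0.65 -0.4 ]
move units [-0.0028 -0.0036  0.0074] turn units [-0.0001 -0.0002 -0.0023] rows>= 0.02090436646473416 0.009801885592931462
```

```bash
python3 -m pendant '[{"x":0,"y":0,"z":0,"rx":0,"ry":0,"rz":0,"jaw":0.2},{"x":0,"y":0,"z":0,"rx":0,"ry":0,"rz":0,"jaw":0.1},{"x":0,"y":0,"z":0,"rx":0,"ry":0,"rz":0,"jaw":0.1},{"x":0,"y":0,"z":0,"rx":0,"ry":0,"rz":0,"jaw":0.1},{"x":0,"y":0,"z":0,"rx":0,"ry":0,"rz":0,"jaw":0.1},{"x":0,"y":0,"z":0,"rx":0,"ry":0,"rz":0,"jaw":0.1},{"x":0,"y":0,"z":0,"rx":0,"ry":0,"rz":0,"jaw":0.1},{"x":0,"y":0,"z":0,"rx":0,"ry":0,"rz":0,"jaw":0.1},{"x":0,"y":0,"z":0,"rx":0,"ry":0,"rz":0,"jaw":0.1}]'; echo
```

```text
t: 13.35
eef_pos: [471.1, -317.5, 233.7]
tcp_rot: [-3.141, -0.0, 1.263]
ft_force: [-1.7, 0.7, -0.0]
opening: 0.262
```

```bash
python3 -m pendant '[{"x":0,"y":0,"z":0,"rx":0,"ry":0,"rz":0,"jaw":0.05},{"x":0,"y":0,"z":0,"rx":0,"ry":0,"rz":0,"jaw":0.05},{"x":0,"y":0,"z":0,"rx":0,"ry":0,"rz":0,"jaw":0.05}]'; echo
python3 -m pendant '[{"x":0,"y":0,"z":-0.1,"rx":0,"ry":0,"rz":0,"jaw":0.05},{"x":0,"y":0,"z":-0.4,"rx":0,"ry":0,"rz":0,"jaw":0.05},{"x":0,"y":0,"z":-0.8,"rx":0,"ry":0,"rz":0,"jaw":0.05},{"x":0,"y":0,"z":-0.99,"rx":0,"ry":0,"rz":0,"jaw":0.05},{"x":0,"y":0,"z":-0.99,"rx":0,"ry":0,"rz":0,"jaw":0.05},{"x":0,"y":0,"z":-0.99,"rx":0,"ry":0,"rz":0,"jaw":0.05}]'; echo
python3 -m pendant '[{"x":0,"y":0,"z":-0.3,"rx":0,"ry":0,"rz":0,"jaw":0.05},{"x":0,"y":0,"z":-0.4,"rx":0,"ry":0,"rz":0,"jaw":0.05},{"x":0,"y":0,"z":-0.4,"rx":0,"ry":0,"rz":0,"jaw":0.05}]'; echo
python3 -c "
from h import *
go(519.3,-130.5,440,1.266)
c=cam('wrist');np.save('pics/w8.npy',c,allow_pickle=True);crop(c,0,0,640,400,1,'pics/w8.png')"
```

```text
t: 13.72
eef_pos: [471.2, -317.5, 233.7]
tcp_rot: [-3.142, -0.0, 1.263]
ft_force: [-0.5, 1.0, 1.0]
opening: 0.261

t: 14.48
eef_pos: [470.9, -317.2, 381.0]
tcp_rot: [-3.14, -0.001, 1.263]
ft_force: [-1.0, -1.1, -4.9]
opening: 0.265

t: 14.85
eef_pos: [471.2, -317.5, 441.5]
tcp_rot: [-3.142, -0.0, 1.263]
ft_force: [-0.1, 0.1, -4.2]
opening: 0.263

t 14.85 p [ 471.2 -317.5  441.5] rot [-3.1415e+00 -1.0000e-04  1.2635e+00] F [-0.1  0.1 -4.2] open 0.263 q [-0.71  0.37  1.65  0.    1.11 -0.4 ]
move units [ 1.2851 -0.0712  0.0104] turn units [-0.0001 -0.0002 -0.0032] rows>= 3.0891456833260955 0.013585233561675694
```

View pics/w8.png

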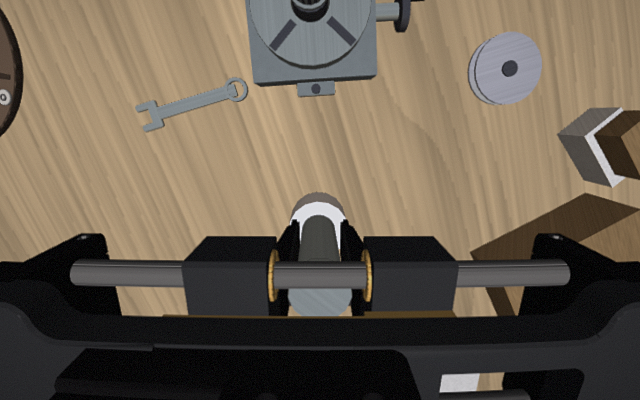

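The tapper is held upright, with its weight showing at 4.2 N. Moving over the chuck.

```bash
python3 -m pendant '[{"x":0.98,"y":-0.06,"z":0,"rx":0,"ry":0,"rz":0,"jaw":0.05},{"x":0.98,"y":-0.06,"z":0,"rx":0,"ry":0,"rz":0,"jaw":0.05},{"x":0.98,"y":-0.06,"z":0,"rx":0,"ry":0,"rz":0,"jaw":0.05},{"x":0.98,"y":-0.06,"z":0,"rx":0,"ry":0,"rz":0,"jaw":0.05}]'; echo
python3 -m pendant '[{"x":0.31,"y":-0.011,"z":0.1,"rx":0,"ry":0,"rz":0,"jaw":0.05},{"x":0.31,"y":-0.011,"z":0.1,"rx":0,"ry":0,"rz":0,"jaw":0.05},{"x":0.31,"y":-0.011,"z":0.1,"rx":0,"ry":0,"rz":0,"jaw":0.05},{"x":0.31,"y":-0.011,"z":0.1,"rx":0,"ry":0,"rz":0,"jaw":0.05}]'; echo
python3 -c "
from h import *
go(519.4,-129.5,396,1.266)
c=cam('scene');crop(c,240,130,340,230,6,'pics/s9.png')"
```

```text
t: 15.4
eef_pos: [507.3, -173.3, 440.6]
tcp_rot: [-3.139, -0.001, 1.266]
ft_force: [0.2, -0.4, -4.4]
opening: 0.258

t: 15.9
eef_pos: [519.5, -130.9, 427.0]
tcp_rot: [-3.141, 0.0, 1.262]
ft_force: [-0.7, 0.5, -4.3]
opening: 0.263

t 15.9 p [ 519.5 -130.9  427. ] rot [-3.1414e+00  1.0000e-04  1.2623e+00] F [-0.7  0.5 -4.3] open 0.263 q [-0.37  0.34  1.75 -0.    1.05 -0.06]
move units [ 0.0086 -0.0031  0.2067] turn units [-0.0002  0.0002 -0.0047] rows>= 0.49662812717018606 0.01992626243154601
```

View pics/s9.png

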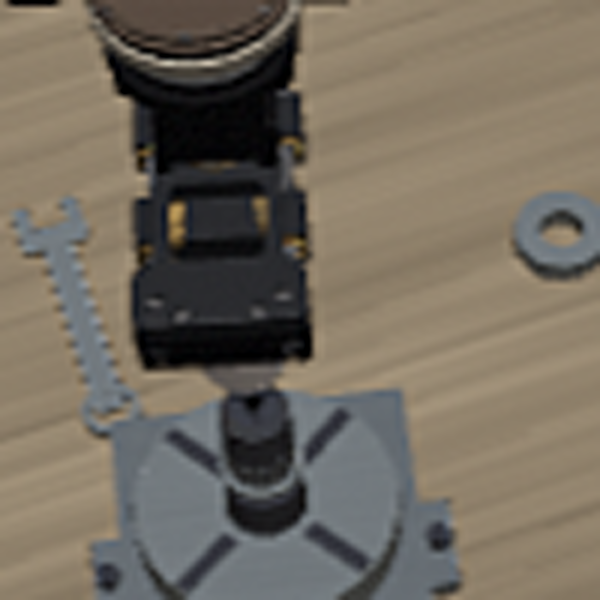

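```bash
python3 -m pendant '[{"x":0.009,"y":0,"z":0.1,"rx":0,"ry":0,"rz":0,"jaw":0.05},{"x":0.009,"y":0,"z":0.17,"rx":0,"ry":0,"rz":0,"jaw":0.05},{"x":0.009,"y":0,"z":0.18,"rx":0,"ry":0,"rz":0,"jaw":0.05},{"x":0.009,"y":0,"z":0.18,"rx":0,"ry":0,"rz":0,"jaw":0.05}]'; echo
python3 -c "
from h import *
for i in range(2): st()
c=cam('scene');crop(c,240,130,340,230,6,'pics/s10.png')"
```

```text
t: 16.45
eef_pos: [520.1, -128.6, 400.1]
tcp_rot: [-3.141, -0.0, 1.263]
ft_force: [-0.2, 0.1, -3.5]
opening: 0.258

t 16.45 p [ 520.1 -128.6  400.1] rot [-3.1414e+00 -1.0000e-04  1.2635e+00] F [-0.2  0.1 -3.5] open 0.258 q [-0.37  0.37  1.78  0.    0.99 -0.06]
t 16.45 p [ 520.1 -128.6  400.1] rot [-3.1414e+00 -1.0000e-04  1.2635e+00] F [-0.2  0.1 -3.5] open 0.258 q [-0.37  0.37  1.78  0.    0.99 -0.06]
```

View pics/s10.png

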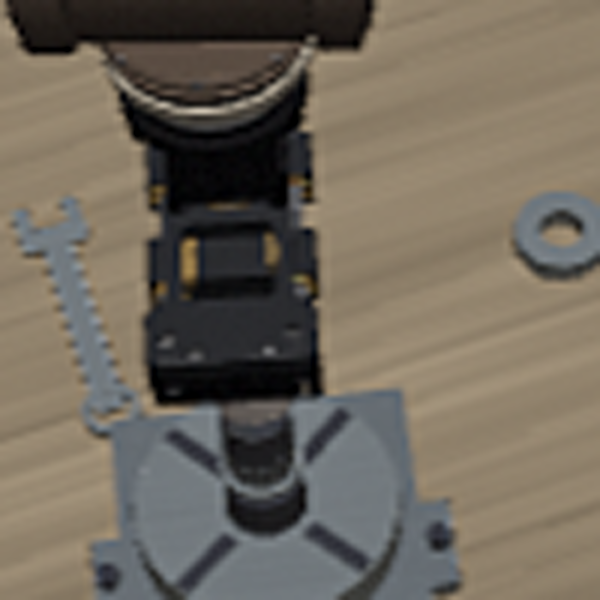

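```bash
python3 -m pendant '[{"x":-0.004,"y":0,"z":0.01,"rx":0,"ry":0,"rz":0,"jaw":0.05},{"x":-0.004,"y":0,"z":0.02,"rx":0,"ry":0,"rz":0,"jaw":0.05},{"x":-0.004,"y":0,"z":0.02,"rx":0,"ry":0,"rz":0,"jaw":0.05}]'; echo
python3 -m pendant '[{"x":0,"y":0,"z":0.004,"rx":0,"ry":0,"rz":0,"jaw":0.05},{"x":0,"y":0,"z":0.004,"rx":0,"ry":0,"rz":0,"jaw":0.05}]'; echo
python3 -m pendant '[{"x":0,"y":0,"z":0.004,"rx":0,"ry":0,"rz":0,"jaw":0.05},{"x":0,"y":0,"z":0.004,"rx":0,"ry":0,"rz":0,"jaw":0.05}]'; echo
```

```text
t: 16.88
eef_pos: [519.8, -129.1, 397.2]
tcp_rot: [-3.142, -0.0, 1.263]
ft_force: [-0.0, 0.1, -4.4]
opening: 0.264

t: 17.12
eef_pos: [519.8, -129.1, 396.6]
tcp_rot: [3.142, -0.0, 1.263]
ft_force: [0.3, 0.3, -4.2]
opening: 0.26

t: 17.38
eef_pos: [519.8, -129.1, 396.0]
tcp_rot: [-3.142, -0.0, 1.263]
ft_force: [-0.4, 0.6, -5.0]
opening: 0.26
```

```bash
python3 -m pendant '[{"x":0,"y":0,"z":0.004,"rx":0,"ry":0,"rz":0,"jaw":0.05},{"x":0,"y":0,"z":0.004,"rx":0,"ry":0,"rz":0,"jaw":0.05}]'; echo
python3 -m pendant '[{"x":0,"y":0,"z":0.003,"rx":0,"ry":0,"rz":0,"jaw":0.05},{"x":0,"y":0,"z":0.003,"rx":0,"ry":0,"rz":0,"jaw":0.05}]'; echo
python3 -m pendant '[{"x":0,"y":0,"z":0.003,"rx":0,"ry":0,"rz":0,"jaw":0.05},{"x":0,"y":0,"z":0.003,"rx":0,"ry":0,"rz":0,"jaw":0.05}]'; echo
python3 -m pendant '[{"x":0,"y":0,"z":0.002,"rx":0,"ry":0,"rz":0,"jaw":0.05},{"x":0,"y":0,"z":0.002,"rx":0,"ry":0,"rz":0,"jaw":0.05}]'; echo
```

```text
t: 17.62
eef_pos: [519.8, -129.1, 395.4]
tcp_rot: [-3.142, -0.0, 1.263]
ft_force: [-0.7, -0.6, -4.3]
opening: 0.261

t: 17.88
eef_pos: [519.8, -129.1, 394.9]
tcp_rot: [-3.142, -0.0, 1.263]
ft_force: [-0.4, -0.5, -4.9]
opening: 0.259

t: 18.12
eef_pos: [519.8, -129.1, 394.5]
tcp_rot: [-3.142, -0.0, 1.263]
ft_force: [0.4, -0.1, -3.6]
opening: 0.258

t: 18.38
eef_pos: [519.8, -129.1, 394.3]
tcp_rot: [3.141, -0.0, 1.263]
ft_force: [-0.3, -0.2, -1.9]
opening: 0.258
```

Contact at about 394.4 (394.5 expected). Pressing in 0.3 mm steps.

```bash
for i in 1; do python3 -m pendant '[{"x":0,"y":0,"z":0.002,"rx":0,"ry":0,"rz":0,"jaw":0.05},{"x":0,"y":0,"z":0.002,"rx":0,"ry":0,"rz":0,"jaw":0.05}]'; echo; done
python3 -m pendant '[{"x":0,"y":0,"z":0.002,"rx":0,"ry":0,"rz":0,"jaw":0.05},{"x":0,"y":0,"z":0.002,"rx":0,"ry":0,"rz":0,"jaw":0.05}]'; echo
python3 -m pendant '[{"x":0,"y":0,"z":0.002,"rx":0,"ry":0,"rz":0,"jaw":0.05},{"x":0,"y":0,"z":0.002,"rx":0,"ry":0,"rz":0,"jaw":0.05}]'; echo
```

```text
t: 18.62
eef_pos: [519.8, -129.1, 394.2]
tcp_rot: [3.141, -0.0, 1.263]
ft_force: [-0.4, 0.5, 1.2]
opening: 0.264

t: 18.88
eef_pos: [519.9, -129.1, 394.0]
tcp_rot: [3.141, -0.0, 1.264]
ft_force: [-0.8, 1.1, 5.8]
opening: 0.261

t: 19.12
eef_pos: [519.7, -129.1, 393.4]
tcp_rot: [-3.141, -0.0, 1.263]
ft_force: [-2.4, 0.5, 4.4]
opening: 0.253
```

```bash
cat > ok.py <<'E'
import sys
from cell import env
sys.exit(0 if env.state()['ft_force'][2]<8.5 else 1)
E
python3 -m pendant '[{"x":0,"y":0,"z":0.003,"rx":0,"ry":0,"rz":0,"jaw":0.05},{"x":0,"y":0,"z":0.006,"rx":0,"ry":0,"rz":0,"jaw":0.05}]' && echo && python3 ok.py && python3 -m pendant '[{"x":0,"y":0,"z":0.003,"rx":0,"ry":0,"rz":0,"jaw":0.05},{"x":0,"y":0,"z":0.006,"rx":0,"ry":0,"rz":0,"jaw":0.05}]' && echo && python3 ok.py && python3 -m pendant '[{"x":0,"y":0,"z":0.003,"rx":0,"ry":0,"rz":0,"jaw":0.05},{"x":0,"y":0,"z":0.006,"rx":0,"ry":0,"rz":0,"jaw":0.05}]'
```

```text
t: 19.38
eef_pos: [519.7, -129.1, 392.6]
tcp_rot: [-3.142, -0.0, 1.264]
ft_force: [-3.1, 1.1, 5.9]
opening: 0.249

t: 19.62
eef_pos: [519.7, -129.1, 391.7]
tcp_rot: [-3.142, -0.0, 1.264]
ft_force: [-1.9, 1.1, 6.2]
opening: 0.253

t: 19.88
eef_pos: [519.7, -129.1, 390.8]
tcp_rot: [-3.141, -0.0, 1.263]
ft_force: [-2.5, 1.4, 6.7]
opening: 0.256
```

```bash

python3 -m pendant '[{"x":0,"y":0,"z":0.003,"rx":0,"ry":0,"rz":0,"jaw":0.05},{"x":0,"y":0,"z":0.006,"rx":0,"ry":0,"rz":0,"jaw":0.05}]' && echo && python3 ok.py && python3 -m pendant '[{"x":0,"y":0,"z":0.003,"rx":0,"ry":0,"rz":0,"jaw":0.05},{"x":0,"y":0,"z":0.006,"rx":0,"ry":0,"rz":0,"jaw":0.05}]' && echo && python3 ok.py && python3 -m pendant '[{"x":0,"y":0,"z":0.003,"rx":0,"ry":0,"rz":0,"jaw":0.05},{"x":0,"y":0,"z":0.006,"rx":0,"ry":0,"rz":0,"jaw":0.05}]'
python3 -c "
from h import *
c=cam('scene');crop(c,240,130,340,230,6,'pics/s11.png')"
```

```text
t: 20.12
eef_pos: [519.7, -129.1, 389.9]
tcp_rot: [-3.142, -0.0, 1.263]
ft_force: [-3.0, 0.0, 5.9]
opening: 0.255

t: 20.38
eef_pos: [519.7, -129.1, 389.0]
tcp_rot: [-3.141, -0.0, 1.263]
ft_force: [-3.0, 1.0, 7.1]
opening: 0.255

t: 20.62
eef_pos: [519.7, -129.1, 388.1]
tcp_rot: [-3.142, -0.0, 1.263]
ft_force: [-3.0, 0.7, 7.0]
opening: 0.258
```

View pics/s11.png

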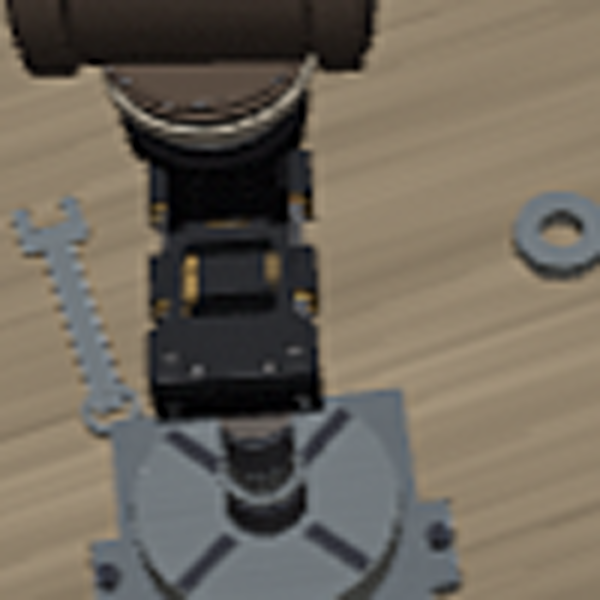

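The flange in the scene view moved down from about y=490 to 500, so the bush is moving down and the tapper isn't slipping. Continuing.

```bash

python3 -m pendant '[{"x":0,"y":0,"z":0.003,"rx":0,"ry":0,"rz":0,"jaw":0.05},{"x":0,"y":0,"z":0.006,"rx":0,"ry":0,"rz":0,"jaw":0.05}]' && echo && python3 ok.py && python3 -m pendant '[{"x":0,"y":0,"z":0.003,"rx":0,"ry":0,"rz":0,"jaw":0.05},{"x":0,"y":0,"z":0.006,"rx":0,"ry":0,"rz":0,"jaw":0.05}]' && echo && python3 ok.py && python3 -m pendant '[{"x":0,"y":0,"z":0.003,"rx":0,"ry":0,"rz":0,"jaw":0.05},{"x":0,"y":0,"z":0.006,"rx":0,"ry":0,"rz":0,"jaw":0.05}]' && echo && python3 ok.py && python3 -m pendant '[{"x":0,"y":0,"z":0.003,"rx":0,"ry":0,"rz":0,"jaw":0.05},{"x":0,"y":0,"z":0.006,"rx":0,"ry":0,"rz":0,"jaw":0.05}]' && echo && python3 ok.py && python3 -m pendant '[{"x":0,"y":0,"z":0.003,"rx":0,"ry":0,"rz":0,"jaw":0.05},{"x":0,"y":0,"z":0.006,"rx":0,"ry":0,"rz":0,"jaw":0.05}]'
```

```text
t: 20.92
eef_pos: [519.8, -129.1, 387.4]
tcp_rot: [3.141, -0.0, 1.263]
ft_force: [-3.4, 1.4, 10.5]
opening: 0.254
```

```bash
python3 -m pendant '[{"x":0,"y":0,"z":0.001,"rx":0,"ry":0,"rz":0,"jaw":0.05},{"x":0,"y":0,"z":0.001,"rx":0,"ry":0,"rz":0,"jaw":0.05}]';echo;python3 -m pendant '[{"x":0,"y":0,"z":0.002,"rx":0,"ry":0,"rz":0,"jaw":0.05},{"x":0,"y":0,"z":0.002,"rx":0,"ry":0,"rz":0,"jaw":0.05}]'
```

```text
t: 21.18
eef_pos: [519.7, -129.1, 387.4]
tcp_rot: [3.141, -0.0, 1.264]
ft_force: [-2.7, 1.8, 9.4]
opening: 0.251

t: 21.42
eef_pos: [519.7, -129.1, 387.3]
tcp_rot: [3.141, -0.0, 1.264]
ft_force: [-3.1, 2.2, 12.0]
opening: 0.252
```

```bash
python3 -m pendant '[{"x":0,"y":0,"z":0.002,"rx":0,"ry":0,"rz":0,"jaw":0.05},{"x":0,"y":0,"z":0.002,"rx":0,"ry":0,"rz":0,"jaw":0.05}]';echo;python3 -m pendant '[{"x":0,"y":0,"z":0.001,"rx":0,"ry":0,"rz":0,"jaw":0.05},{"x":0,"y":0,"z":0.001,"rx":0,"ry":0,"rz":0,"jaw":0.05},{"x":0,"y":0,"z":0.001,"rx":0,"ry":0,"rz":0,"jaw":0.05}]'
```

```text
t: 21.68
eef_pos: [519.6, -129.0, 387.0]
tcp_rot: [3.142, -0.0, 1.264]
ft_force: [-5.0, 1.3, 12.5]
opening: 0.249

t: 22.05
eef_pos: [519.6, -129.0, 387.0]
tcp_rot: [3.141, -0.0, 1.264]
ft_force: [-5.6, 2.3, 14.5]
opening: 0.244
```

```bash
python3 -m pendant '[{"x":0,"y":0,"z":0,"rx":0,"ry":0,"rz":0,"jaw":0.05},{"x":0,"y":0,"z":0,"rx":0,"ry":0,"rz":0,"jaw":0.05},{"x":0,"y":0,"z":0,"rx":0,"ry":0,"rz":0,"jaw":0.05},{"x":0,"y":0,"z":0,"rx":0,"ry":0,"rz":0,"jaw":0.05}]';echo;python3 -m pendant '[{"x":0,"y":0,"z":0.001,"rx":0,"ry":0,"rz":0,"jaw":0.05},{"x":0,"y":0,"z":0.001,"rx":0,"ry":0,"rz":0,"jaw":0.05},{"x":0,"y":0,"z":0.001,"rx":0,"ry":0,"rz":0,"jaw":0.05}]'
python3 -c "
from h import *
c=cam('scene');crop(c,240,130,340,230,6,'pics/s12.png')
c=cam('wrist');crop(c,255,100,385,320,2.7,'pics/w12.png')"
```

```text
t: 22.55
eef_pos: [519.6, -129.0, 387.0]
tcp_rot: [3.141, -0.0, 1.264]
ft_force: [-4.2, 2.2, 13.8]
opening: 0.248

t: 22.92
eef_pos: [519.6, -129.0, 387.0]
tcp_rot: [3.141, -0.0, 1.264]
ft_force: [-6.5, 2.1, 15.6]
opening: 0.249
```

View pics/s12.png

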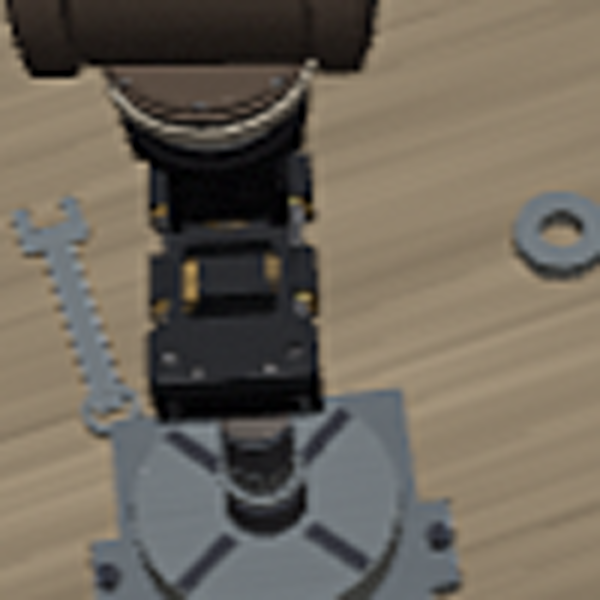

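View pics/w12.png

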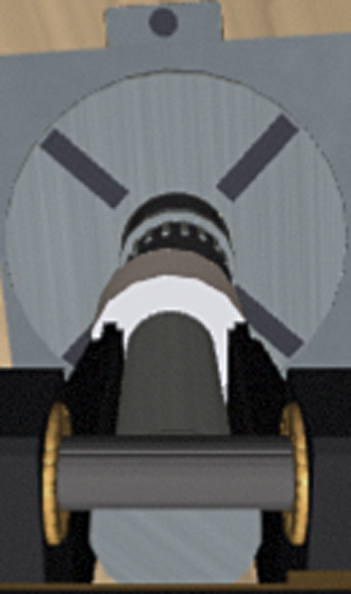

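```bash
python3 -m pendant '[{"x":0,"y":0,"z":0.001,"rx":0,"ry":0,"rz":0,"jaw":0.05},{"x":0,"y":0,"z":0.001,"rx":0,"ry":0,"rz":0,"jaw":0.05},{"x":0,"y":0,"z":0.001,"rx":0,"ry":0,"rz":0,"jaw":0.05}]';echo;python3 -m pendant '[{"x":0,"y":0,"z":0.001,"rx":0,"ry":0,"rz":0,"jaw":0.05},{"x":0,"y":0,"z":0.001,"rx":0,"ry":0,"rz":0,"jaw":0.05},{"x":0,"y":0,"z":0.001,"rx":0,"ry":0,"rz":0,"jaw":0.05}]'
```

```text
t: 23.4
eef_pos: [519.6, -129.0, 386.9]
tcp_rot: [3.141, 0.0, 1.264]
ft_force: [-6.8, 2.2, 16.2]
opening: 0.245

t: 23.78
eef_pos: [519.6, -129.0, 386.9]
tcp_rot: [3.141, 0.0, 1.264]
ft_force: [-6.5, 2.3, 18.0]
opening: 0.243
```

Force rises to about 22 N of push with no movement, so it is locked, about 7 mm down. Lifting off and returning the tapper.

```bash
python3 -m pendant '[{"x":0,"y":0,"z":-0.05,"rx":0,"ry":0,"rz":0,"jaw":0.05},{"x":0,"y":0,"z":-0.2,"rx":0,"ry":0,"rz":0,"jaw":0.05},{"x":0,"y":0,"z":-0.3,"rx":0,"ry":0,"rz":0,"jaw":0.05},{"x":0,"y":0,"z":-0.3,"rx":0,"ry":0,"rz":0,"jaw":0.05}]';echo
python3 -c "
from h import *
go(471.1,-317.4,430,1.264)
c=cam('scene');crop(c,240,130,340,230,6,'pics/s13.png')
c=cam('wrist');crop(c,0,0,640,400,1,'pics/w13.png')"
```

```text
t: 24.28
eef_pos: [519.8, -129.1, 431.2]
tcp_rot: [3.14, 0.0, 1.263]
ft_force: [0.3, 0.2, -4.9]
opening: 0.243

t 24.27 p [ 519.8 -129.1  431.2] rot [3.1401 0.     1.2635] F [ 0.3  0.2 -4.9] open 0.243 q [-0.37  0.34  1.74  0.    1.06 -0.06]
move units [-1.2946  0.07    0.0083] turn units [ 0.0019  0.     -0.0007] rows>= 3.111656228579923 0.008551416731056284
```

View pics/s13.png

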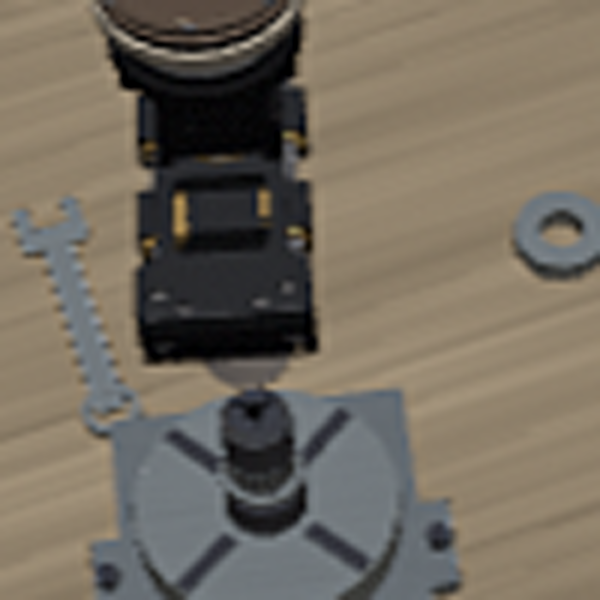

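View pics/w13.png

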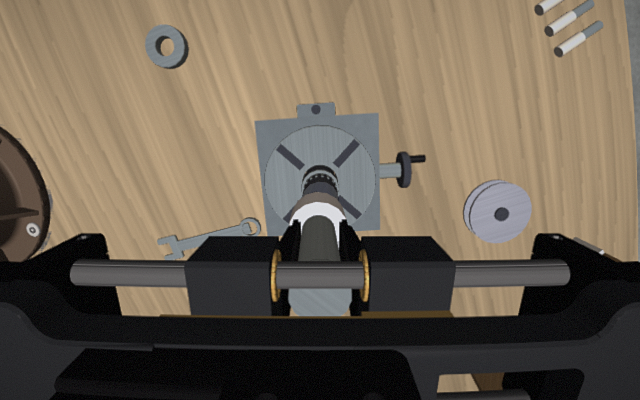

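The nose in the scene view dropped from y≈403 to 410, which is about 7 mm and matches the arm's reading. Returning the tapper to its spot.

```bash
python3 -m pendant '[{"x":-0.98,"y":0.05,"z":0,"rx":0,"ry":0,"rz":0,"jaw":0.05},{"x":-0.98,"y":0.05,"z":0,"rx":0,"ry":0,"rz":0,"jaw":0.05},{"x":-0.98,"y":0.05,"z":0,"rx":0,"ry":0,"rz":0,"jaw":0.05},{"x":-0.98,"y":0.05,"z":0,"rx":0,"ry":0,"rz":0,"jaw":0.05}]'; echo
python3 -m pendant '[{"x":-0.315,"y":0.02,"z":0.1,"rx":0,"ry":0,"rz":0,"jaw":0.05},{"x":-0.315,"y":0.02,"z":0.3,"rx":0,"ry":0,"rz":0,"jaw":0.05},{"x":-0.315,"y":0.02,"z":0.6,"rx":0,"ry":0,"rz":0,"jaw":0.05},{"x":-0.315,"y":0.02,"z":0.8,"rx":0,"ry":0,"rz":0,"jaw":0.05},{"x":-0.315,"y":0.02,"z":0.8,"rx":0,"ry":0,"rz":0,"jaw":0.05}]'; echo
python3 -c "
from h import *
go(471.1,-317.4,237,1.264)"
```

```text
t: 24.88
eef_pos: [482.0, -272.9, 429.6]
tcp_rot: [-3.14, -0.001, 1.261]
ft_force: [0.6, 0.4, -3.9]
opening: 0.249

t: 25.5
eef_pos: [471.2, -316.3, 308.6]
tcp_rot: [-3.137, -0.002, 1.264]
ft_force: [-0.6, 0.8, -3.3]
opening: 0.249

t 25.5 p [ 471.2 -316.3  308.6] rot [-3.1371e+00 -2.2000e-03  1.2644e+00] F [-0.6  0.8 -3.3] open 0.249 q [-0.71  0.53  1.8   0.    0.82 -0.4 ]
move units [-0.0083  0.0035  0.4772] turn units [-0.0057 -0.0027  0.0005] rows>= 1.1453834777464926 0.026717999124089474
```

```bash
python3 -m pendant '[{"x":0,"y":0,"z":0.2,"rx":0,"ry":0,"rz":0,"jaw":0.05},{"x":0,"y":0,"z":0.37,"rx":0,"ry":0,"rz":0,"jaw":0.05},{"x":0,"y":0,"z":0.44,"rx":0,"ry":0,"rz":0,"jaw":0.05},{"x":0,"y":0,"z":0.46,"rx":0,"ry":0,"rz":0,"jaw":0.05},{"x":0,"y":0,"z":0.46,"rx":0,"ry":0,"rz":0,"jaw":0.05}]'; echo
python3 -c "
from h import *
go(471.1,-317.4,233.7,1.264)"
```

```text
t: 26.12
eef_pos: [471.3, -317.5, 242.6]
tcp_rot: [3.14, 0.0, 1.264]
ft_force: [0.1, -0.1, -3.8]
opening: 0.251

t 26.12 p [ 471.3 -317.5  242.6] rot [3.1404e+00 4.0000e-04 1.2636e+00] F [ 0.1 -0.1 -3.8] open 0.251 q [-0.71  0.62  1.85  0.    0.67 -0.4 ]
move units [ 0.     -0.0016  0.0591] turn units [ 0.0015  0.0005 -0.0005] rows>= 0.1418720454202686 0.006736040651453089
```

```bash
python3 -m pendant '[{"x":0,"y":0,"z":0.02,"rx":0,"ry":0,"rz":0,"jaw":0.05},{"x":0,"y":0,"z":0.04,"rx":0,"ry":0,"rz":0,"jaw":0.05},{"x":0,"y":0,"z":0.05,"rx":0,"ry":0,"rz":0,"jaw":0.05},{"x":0,"y":0,"z":0.05,"rx":0,"ry":0,"rz":0,"jaw":0.05}]'; echo
python3 -m pendant '[{"x":0,"y":0,"z":0.004,"rx":0,"ry":0,"rz":0,"jaw":0.05},{"x":0,"y":0,"z":0.004,"rx":0,"ry":0,"rz":0,"jaw":0.05}]'; echo;  python3 -m pendant '[{"x":0,"y":0,"z":0.003,"rx":0,"ry":0,"rz":0,"jaw":0.05},{"x":0,"y":0,"z":0.003,"rx":0,"ry":0,"rz":0,"jaw":0.05}]'
```

```text
t: 26.62
eef_pos: [471.0, -317.4, 234.0]
tcp_rot: [-3.141, -0.0, 1.263]
ft_force: [-0.5, -0.2, -4.2]
opening: 0.25

t: 26.88
eef_pos: [471.0, -317.4, 233.6]
tcp_rot: [3.142, -0.0, 1.263]
ft_force: [-0.0, -0.4, -2.9]
opening: 0.25

t: 27.12
eef_pos: [471.0, -317.4, 233.1]
tcp_rot: [-3.142, -0.0, 1.263]
ft_force: [0.3, -0.3, -4.3]
opening: 0.249
```

```bash
python3 -m pendant '[{"x":0,"y":0,"z":0.003,"rx":0,"ry":0,"rz":0,"jaw":0.05},{"x":0,"y":0,"z":0.003,"rx":0,"ry":0,"rz":0,"jaw":0.05}]'; echo;  python3 ok.py && python3 -m pendant '[{"x":0,"y":0,"z":0.002,"rx":0,"ry":0,"rz":0,"jaw":0.05},{"x":0,"y":0,"z":0.002,"rx":0,"ry":0,"rz":0,"jaw":0.05}]'
```

```text
t: 27.38
eef_pos: [471.0, -317.4, 232.6]
tcp_rot: [-3.142, -0.0, 1.263]
ft_force: [0.4, -0.3, -4.7]
opening: 0.251

t: 27.62
eef_pos: [471.0, -317.5, 232.4]
tcp_rot: [3.141, -0.0, 1.263]
ft_force: [-0.1, 0.0, -3.8]
opening: 0.251
```

```bash
python3 -m pendant '[{"x":0,"y":0,"z":0.002,"rx":0,"ry":0,"rz":0,"jaw":0.05},{"x":0,"y":0,"z":0.003,"rx":0,"ry":0,"rz":0,"jaw":0.05}]'; echo;  python3 ok.py && python3 -m pendant '[{"x":0,"y":0,"z":0.002,"rx":0,"ry":0,"rz":0,"jaw":0.05},{"x":0,"y":0,"z":0.003,"rx":0,"ry":0,"rz":0,"jaw":0.05}]'
python3 -c "
from h import *
c=cam('wrist');crop(c,255,100,385,320,2.7,'pics/w14.png')
c=cam('scene');np.save('pics/s14.npy',c,allow_pickle=True);crop(c,170,140,330,270,4.5,'pics/s14.png')"
```

```text
t: 27.88
eef_pos: [471.1, -317.5, 232.2]
tcp_rot: [3.141, 0.0, 1.263]
ft_force: [-1.0, -0.2, 1.0]
opening: 0.249

t: 28.12
eef_pos: [471.2, -317.6, 232.0]
tcp_rot: [3.14, 0.0, 1.264]
ft_force: [-2.0, -0.2, 7.2]
opening: 0.253
```

View pics/s14.png

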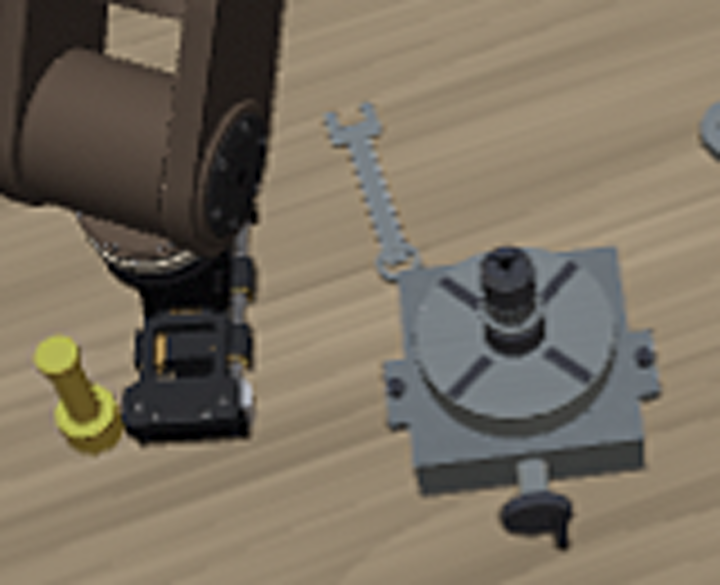

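View pics/w14.png

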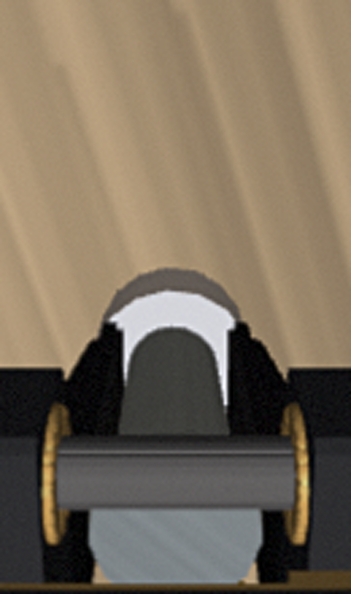

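The tapper is upright on the bench. It touched down 1.4 mm early-referenced: it crept that much up in the grip while pressing, so the bush depth is about 6 mm. Releasing it.

```bash
python3 -m pendant '[{"x":0,"y":0,"z":-0.002,"rx":0,"ry":0,"rz":0,"jaw":0.05},{"x":0,"y":0,"z":-0.002,"rx":0,"ry":0,"rz":0,"jaw":0.4},{"x":0,"y":0,"z":-0.002,"rx":0,"ry":0,"rz":0,"jaw":0.8},{"x":0,"y":0,"z":-0.002,"rx":0,"ry":0,"rz":0,"jaw":1},{"x":0,"y":0,"z":-0.002,"rx":0,"ry":0,"rz":0,"jaw":1},{"x":0,"y":0,"z":-0.002,"rx":0,"ry":0,"rz":0,"jaw":1},{"x":0,"y":0,"z":-0.002,"rx":0,"ry":0,"rz":0,"jaw":1},{"x":0,"y":0,"z":-0.002,"rx":0,"ry":0,"rz":0,"jaw":1}]'; echo
python3 -m pendant '[{"x":0,"y":0,"z":-0.1,"rx":0,"ry":0,"rz":0,"jaw":1},{"x":0,"y":0,"z":-0.4,"rx":0,"ry":0,"rz":0,"jaw":1},{"x":0,"y":0,"z":-0.8,"rx":0,"ry":0,"rz":0,"jaw":1},{"x":0,"y":0,"z":-0.98,"rx":0,"ry":0,"rz":0,"jaw":1},{"x":0,"y":0,"z":-0.98,"rx":0,"ry":0,"rz":0,"jaw":1}]'; echo
python3 -c "
from h import *
st();c=cam('scene');np.save('pics/s15.npy',c,allow_pickle=True);crop(c,170,140,330,270,4.5,'pics/s15.png')
c=cam('wrist');np.save('pics/w15.npy',c,allow_pickle=True);crop(c,0,0,640,400,1,'pics/w15.png')"
```

```text
t: 29.22
eef_pos: [471.1, -317.4, 231.8]
tcp_rot: [3.142, -0.0, 1.264]
ft_force: [-0.2, -0.3, 0.5]
opening: 0.931

t: 29.85
eef_pos: [470.9, -317.3, 381.7]
tcp_rot: [3.137, 0.002, 1.264]
ft_force: [0.4, -0.5, 0.3]
opening: 1.002

t 29.85 p [ 470.9 -317.3  381.7] rot [3.1370e+00 1.8000e-03 1.2636e+00] F [ 0.4 -0.5  0.3] open 1.002 q [-0.71  0.43  1.73  0.    0.97 -0.4 ]
```

View pics/s15.png

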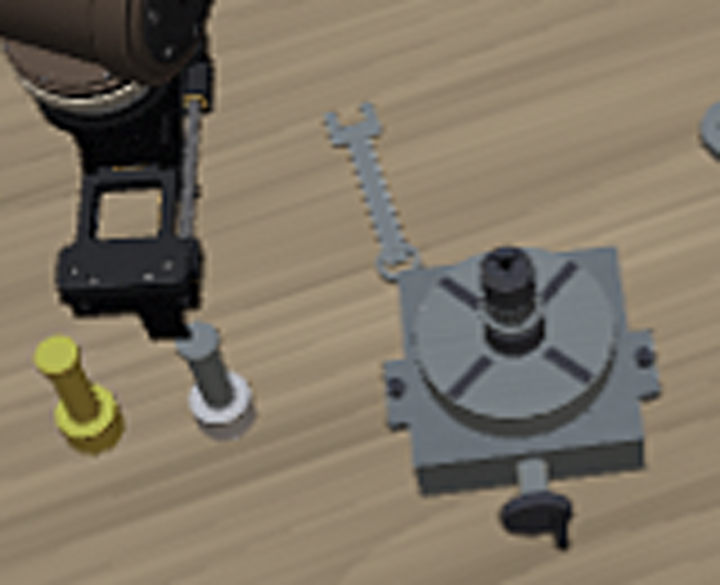

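View pics/w15.png

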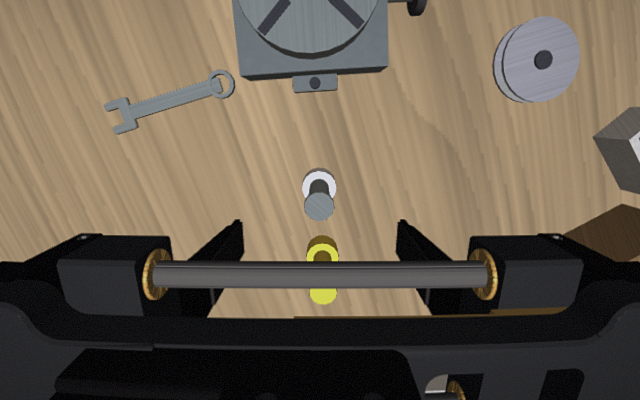

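```bash
python3 -c "
from h import *
s=np.load('pics/s15.npy',allow_pickle=True).item()
c=cam('top');np.save('pics/t15.npy',c,allow_pickle=True);crop(c,155,140,505,270,2.28,'pics/t15.png');crop(c,340,170,410,240,8,'pics/t15z.png')
cv2.imwrite('pics/s15z.png',cv2.resize(s['img'][180:240,255:320,::-1],None,fx=9,fy=9,interpolation=cv2.INTER_CUBIC))"
```

```text
(no output)
```

View pics/t15.png

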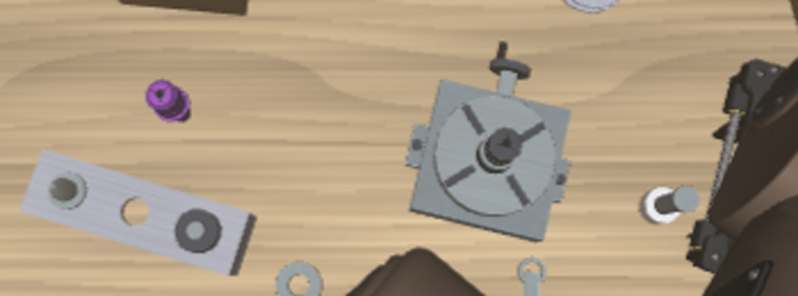

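View pics/t15z.png

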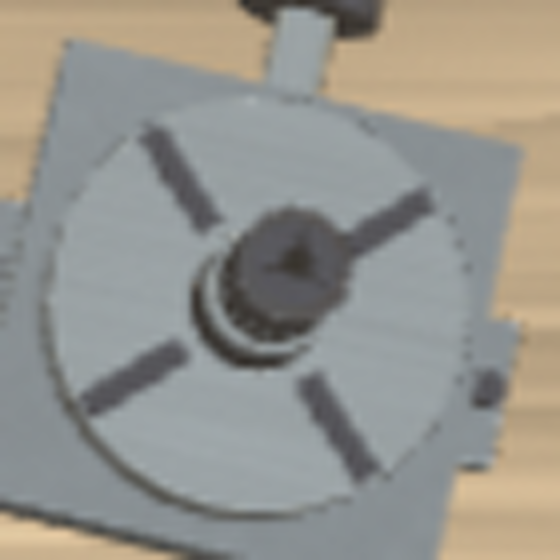

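View pics/s15z.png

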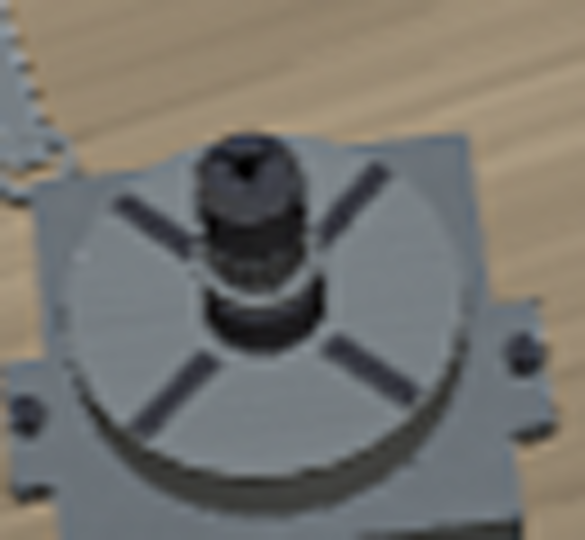

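```bash
python3 -c "
from h import *
s=np.load('pics/s15.npy',allow_pickle=True).item();t=np.load('pics/t15.npy',allow_pickle=True).item()
f=lambda x,y,k,a,b:((x+.5)/k-.5+a,(y+.5)/k-.5+b)
for a,b in(((295,263),(243,166)),((288,270),(248,178))):
  print(tri(t,f(*a,8,340,170),s,f(*b,9,255,180)))
for z in(155,161):print(proj(t,[519.5,-129.5,z]),proj(s,[519.5,-129.5,z]))
print(f(290,268,8,340,170),f(247,172,9,255,180))
st()"
```

```text
(array([ 520.0594821 , -130.44343375,  154.5559875 ]), np.float64(0.9385224695818797))
(array([ 519.44013347, -129.47029929,  146.20535581]), np.float64(0.4963322560312206))
[376.25391765 202.72334238] [281.96754204 197.65289465]
[376.65278518 202.30738492] [281.80913503 196.47936841]
(375.8125, 203.0625) (282.0, 198.66666666666666)
t 30.0 p [ 470.8 -317.3  378.1] rot [-3.1404e+00 -6.0000e-04  1.2635e+00] F [ 0.2  0.3 -0.7] open 0.997 q [-0.71  0.44  1.73  0.    0.97 -0.4 ]
```

```bash
python3 -c "
from cell import env
print(env.job_done())"
```

```text
the job is handed in; nothing more can be done
None
```

The job is done and was handed in at about 30 s of the 64 s allowed. I set the chuck in the bush, released it, pressed it down with the tapper until it locked, and stood the tapper back on the bench.

**Seating:** The chuck was lowered until the wrist force changed by about 8 N, at the height expected for a seated shank, and then let go.

**Locking:** The bush moved down steadily at about 11 N of push. It then stopped: the push rose to about 22 N while the tool stayed at the same height within 0.1 mm. The peak was well under 35 N.

**Last checks:**
- **Depth:** The two-camera check puts the chuck's nose at z ≈ 154.5 mm on the bush axis, against about 161 mm before pressing, so it is about 6 mm down and upright. That nose-height reading depends on the pixel picked: the nose hole gave 154.5 mm, but the rim gave 146 mm.
- **Other parts:** The tapper stands upright and the gripper is clear of everything. In the last pictures, the parts they showed had not moved.

**What disagreed:**
- The tapper crept about 1.4 mm up in the fingers while pressing, so the arm's own 7.5 mm of travel overstates the depth. That means I can't rule out that a few tenths of a millimetre of movement between 15 and 20 N was the bush; I took it to be creep in the grip.
- In the scene view, the tapper appears to stand a few millimetres from its original spot.

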